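Pack the macarons and snap the keeper shut

ROBOT

A 6-joint arm with a two-finger parallel gripper is mounted at the origin on a cart in front of the work surface, level with it; the furniture and walls round the work are solid. World frame = base frame: x ahead of the robot, y to its left, z up, the work surface at z = 0. Lengths are in m, angles in rad, forces in N, time in s.
With the tool pointing down it reaches from about 0.275 to 0.875 m from the base axis. Payload 12.5 kg.
Tool frame: the origin (TCP) lies on the centre line of the jaws, within the pads' length; the fingertips stand 14 mm ahead of it and the grasp point (between the pads) lies 5 mm behind it; x points along the fingers, y is the direction in which the jaws open and shut, and the axes are right-handed (so a half turn about x gives the same grasp; the last joint's range is limited). The gripper opens to 85 mm and grips with 20 to 120 N. Pads are 22 mm wide; open, the fingers measure 114 mm over their backs; the gripper's body (76 mm by 85 mm) begins 54 mm behind the grasp point. The pads swing forward as they close: fully open they stand 13 mm farther back than shut.
Start: joints at [1.071, 0.351, 1.652, -0, 1.139, -0.085], TCP at [0.222, 0.503, 0.207] pointing down, gripper open.
Joint ranges: [-2.75, 2.75], [-0.79, 2.1], [0.01, 2.65], [-1.57, 4.71], [0.07, 3.14], [-2.87, 2.87]. Speed limits (rad/s): [2.22, 2.22, 2.79, 3.14, 3.14, 3.14].

INTERFACE

Orientations are given as a unit quaternion [x, y, z, w].
In Python, from rig import env gives the robot as it stands.
- The arm moves only by the tool drive_tool, never from a script. Its argument "series" is a list of rows, each a list of 3 entries, a list of its own where there are three numbers: the shift along the world's x, y, z in cm, then the turn, a rotation vector about the world's x, y, z in rad, then the closure, from 0 (fully open) to 1 (shut). A call has 1 to 5 rows; each row shifts and turns the pose as measured when the row begins; what a row does not reach is not made up. A row lasts 1/12 s, in which the tool goes at most 41.7 mm and 7.16 degrees, less where a joint would pass 70% of its speed; a pose out of reach is approached as far as the arm can. A call with a gripper value outside its range is refused whole. The fingers move at their own pace and stop on an object; "squeeze" is the grip in N (left out, the last holds). Time passes only in rows, so rows that do not move let the fingers close. It gives the time, the measured TCP pose, the force and the opening at its end, in the units of the state.
- env.get_obs(): the state, without advancing time (a new reading comes with each control period).
- env.snapshot(name): name is "scene" or "side" or "wrist"; returns a dict with "image" (420x560x3 uint8, red, green, blue), "z_map" (420x560 float32, m along the optical axis (not along the pixel's ray), 0 where there is no reading), "fx", "fy", "cx", "cy" (pixels), "k1" (the pictures are not rectified: a ray, as slopes to the right and down, at radius r is drawn at 1 + k1 r^2 times it, then the intrinsics apply), "R" (3x3) and "t" (3): a world point X has camera coordinates R X + t; the wrist camera has in their place "mount" (4x4, takes a point from camera to tool coordinates, whose origin is the TCP and whose axes are the tool frame's). Camera axes: x right, y down, z forward; pixel columns grow to the right and rows downward; lengths in m; the calibration is good to about 2 mm. A picture is of the moment at which its call begins: read the wrist's pose just before it.
- env.hand_in(): hands the job in, once; it reports no verdict.
The state is a dict: "time_s": time; "joints": joint angles; "qvel": joint speeds; "tau": joint torques, N m; "ee_pos": TCP position; "tool_rot": TCP orientation; "contact_force": force on the tool from outside, world axes, zero at the start; "ft_torque": the same for the moment, N m; "opening": finger opening in m.
Only numpy, scipy, OpenCV 4.12 (cv2) and the standard library are available. Lean on these libraries where they do the work, as an engineer would, in place of code of your own. Each camera call takes 0.05 s, during which the arm holds its last target. There are 200 camera calls.

TASK

Pack every macaron from the chopping board into the two compartments of the biscuit keeper, lying flat in one layer. They are brittle: hold them with a light grip and set them down gently. Then swing both covers over, press each one down (firmly, not hard) until its clip snaps and holds it fully shut, and leave the other things on the worktop where they are.

Things in the scene. Friction and masses are not known exactly. Their poses are not given: they have to be found in the camera images.
- keeper: biscuit keeper: white tray 140 x 294 mm fixed to the worktop, long side along its y, z up; origin under its centre. A spine (16 mm wide, 36 high) along x at y = 0 parts it into two compartments, |x| < 59 mm, |y| 21 to 138 mm, each room for two macarons in a row along x. Floor 8 mm above the worktop; rims 16 mm above it all round each compartment. Both clear covers start open, up to 150 mm high.
- cover_left (a joint): angle (rad) of the cover at the keeper's +y side: 0 shut, 1.95 wide open. Under about 1.25 it falls to about 0.07, resting on its clip, not shut; above, it stays open. Pressed at the free edge with 8 to 12 N it snaps and stays, under 0.02. Takes 20 N; 50 N on cover or keeper breaks it. A macaron must lie wholly inside the rim for it to shut. Push it over from its outer face, near the free edge.
- cover_right (a joint): the same for the mirrored cover at the keeper's -y side, hinge point cover_right_hinge.
- cover_left_hinge (a point): middle of the left cover's hinge, which runs along the keeper's x at y = +143 mm, 16 mm above the worktop. The cover is an upside-down shallow box, 130 mm along x, reaching 130 mm from the hinge to its free edge, 26 mm deep; shut, the free edge lies at the spine, opening lifts it up and then outward (away from the spine).
- cover_right_hinge (a point): the same for the right cover, at keeper y = -143 mm.
- cover_left_press (a point): the place to press on the outer (top) face of the left cover, 18 mm in from its free edge, mid-length; moves with the cover. When shut it is 42 mm above the worktop, at keeper x = 0, y = +31 mm.
- cover_right_press (a point): the same on the right cover; when shut at keeper x = 0, y = -31 mm.
- board: pale chopping board, 210 x 300 x 10 mm, lying fixed on the worktop with its long side along its own y axis; origin at the centre of its underside. Behind, wall cabinets hang over the worktop: their fronts stand at world x = 0.57 m, from 0.41 m above the worktop up; keep the wrist clear of them.
- macaron_1: macaron, a brown disc-shaped biscuit, pale filling, 46 mm across, 26 mm thick, 30 g; may be absent. Origin at its centre, z along its axis. Starts flat on the board, centre 23 mm above the worktop (21 mm in the keeper). Cracks when the fingers' forces on it add up to over 90 N (45 N a finger; a grip of 20 to 30 N is ample) or when pressed with over 25 N against keeper, cover or board.
- macaron_2: macaron, a brown disc-shaped biscuit, pale filling, 46 mm across, 26 mm thick, 30 g; may be absent. Origin at its centre, z along its axis. Starts flat on the board, centre 23 mm above the worktop (21 mm in the keeper). Cracks when the fingers' forces on it add up to over 90 N (45 N a finger; a grip of 20 to 30 N is ample) or when pressed with over 25 N against keeper, cover or board.
- macaron_3: macaron, a brown disc-shaped biscuit, pale filling, 46 mm across, 26 mm thick, 30 g; may be absent. Origin at its centre, z along its axis. Starts flat on the board, centre 23 mm above the worktop (21 mm in the keeper). Cracks when the fingers' forces on it add up to over 90 N (45 N a finger; a grip of 20 to 30 N is ample) or when pressed with over 25 N against keeper, cover or board.
- macaron_4: macaron, a brown disc-shaped biscuit, pale filling, 46 mm across, 26 mm thick, 30 g; may be absent. Origin at its centre, z along its axis. Starts flat on the board, centre 23 mm above the worktop (21 mm in the keeper). Cracks when the fingers' forces on it add up to over 90 N (45 N a finger; a grip of 20 to 30 N is ample) or when pressed with over 25 N against keeper, cover or board.
- salt: glass salt shaker, 44 mm wide, 90 mm high, a bystander; origin under its centre.
- spoon: teaspoon lying on the worktop, 130 mm long, a bystander; origin under its centre.
- honey: honey jar with yellow lid, 64 mm wide, 87 mm high, a bystander; origin under its centre.
- spice: spice jar with yellow cap, 45 mm wide, 100 mm high, a bystander; origin under its centre.
- mug: white mug, 94 mm high, a bystander; origin under its centre.
- mill: wooden pepper mill, 58 mm wide, 170 mm high, a bystander; origin under its centre.
- citrus: lemon, 71 x 53 x 51 mm, a bystander; origin under its centre.

How it is judged:
On the way, in this order (a step that is already met when the one before it is completed fails the run):
1. every macaron lies flat in a compartment of the keeper (x of macaron_1 in the frame of keeper between -0.042 and 0.042 m and z of macaron_1 in the frame of keeper between 0.017 and 0.025 m and (y of macaron_1 in the frame of keeper between 0.036 and 0.12 m or y of macaron_1 in the frame of keeper between -0.12 and -0.036 m) and x of macaron_2 in the frame of keeper between -0.042 and 0.042 m and z of macaron_2 in the frame of keeper between 0.017 and 0.025 m and (y of macaron_2 in the frame of keeper between 0.036 and 0.12 m or y of macaron_2 in the frame of keeper between -0.12 and -0.036 m) and x of macaron_3 in the frame of keeper between -0.042 and 0.042 m and z of macaron_3 in the frame of keeper between 0.017 and 0.025 m and (y of macaron_3 in the frame of keeper between 0.036 and 0.12 m or y of macaron_3 in the frame of keeper between -0.12 and -0.036 m) and x of macaron_4 in the frame of keeper between -0.042 and 0.042 m and z of macaron_4 in the frame of keeper between 0.017 and 0.025 m and (y of macaron_4 in the frame of keeper between 0.036 and 0.12 m or y of macaron_4 in the frame of keeper between -0.12 and -0.036 m)), for 0.2 s.
2. both covers are snapped shut (value of joint each of cover_left, cover_right below 0.03 rad), for 0.3 s.
At the end, for the whole second after the job is handed in: every macaron lies flat and at rest on the floor of a compartment (centre 17 to 25 mm above the keeper's underside, keeper |x| under 42 mm, |y| 36 to 120 mm) and both covers are snapped shut (angle under 0.03 rad) (all of step 1 and all of step 2 and linear speed of each of macaron_1, macaron_2, macaron_3, macaron_4 below 0.02 m/s); the robot touches nothing.
It fails at once if the fingers squeeze or push a macaron with more than 90 N in all (contact force between the fingers and macaron_1 above 90 N or contact force between the fingers and macaron_2 above 90 N or contact force between the fingers and macaron_3 above 90 N or contact force between the fingers and macaron_4 above 90 N).
It fails at once if a macaron is pressed against the keeper, a cover or the board with more than 25 N (contact force between any of keeper, board and macaron_1 above 25 N or contact force between any of keeper, board and macaron_2 above 25 N or contact force between any of keeper, board and macaron_3 above 25 N or contact force between any of keeper, board and macaron_4 above 25 N).
It fails at once if the robot presses on the keeper or a cover with more than 50 N (contact force between any of the fingers, the arm and keeper above 50 N).
It fails at once if a bystander is moved by more than 40 mm or tipped over (distance of any of salt, spoon, honey, spice, mug, mill, citrus from where it was at the start of the episode above 0.04 m or angle between any of salt, honey, spice, mug, mill's own z axis and vertical above 0.6 rad).
Of macaron_1, macaron_2, macaron_3, macaron_4 only 3 to 4 are there at a start; the rules pass over those that are not, and their reading is None.
At some moment in a run one of macaron_1, macaron_2, macaron_3, macaron_4 may be knocked a few centimetres aside while the robot is not near it.
It also fails if it takes over 210 s, if anything falls off the work surface, if the arm or the gripper's body presses on something with over 40 N, if the wrist force passes 120 N, or if a joint passes its speed limit or range.

## Working session

There is one attempt and no reset: what is moved stays moved. The work goes in short steps, Python scripts to look and compute and a tool call to move; the robot and the scene stay as the last step left them, time stands still between calls to the robot, and variables do not carry over. Pictures are saved under pics/ and viewed, about 12 in all and at most 16, crops included, and the job is handed in when it is done.

Besides the shell and the picture viewer there is one more tool, called after "Request:" as a command line: name --argument value ..., lists and objects as JSON in quotes. drive_tool: Moves the arm, as the interface text tells. Its arguments: {"type":"object","properties":{"series":{"type":"array","items":{"type":"array"}},"squeeze":{"type":"number"}},"required":["series"]}

```bash
mkdir -p pics; cat > h.py <<'E'
import numpy as np, cv2
from rig import env
from scipy.spatial.transform import Rotation as Rn
def snap(name,fn):
    o=env.get_obs(); s=env.snapshot(name)
    cv2.imwrite(f'pics/{fn}.png',s['image'][:,:,::-1])
    np.savez(f'pics/{fn}.npz',**s,ee=o['ee_pos'],q=o['tool_rot'])
    return load(fn)
def load(fn): return dict(np.load(f'pics/{fn}.npz'))
def ray(s,u,v):
    x=np.array([(u-s['cx'])/s['fx'],(v-s['cy'])/s['fy']],float);y=x.copy()
    for _ in range(20): y=x/(1+s['k1']*(y@y))
    return np.array([y[0],y[1],1.])
def frame(s):
    if 'mount' in s:
        T=np.eye(4);T[:3,:3]=Rn.from_quat(s['q']).as_matrix();T[:3,3]=s['ee'];T=T@s['mount'];return T[:3,:3],T[:3,3]
    return s['R'].T,-s['R'].T@s['t']
def at_z(s,u,v,z):
    R,c=frame(s);d=R@ray(s,u,v);return c+d*(z-c[2])/d[2]
def at_d(s,u,v):
    R,c=frame(s);return c+R@ray(s,u,v)*s['z_map'][int(v),int(u)]
E
python3 - <<'E'
from h import *
o=env.get_obs();print(o)
a=snap('scene','s0');b=snap('side','d0')
print(frame(a),frame(b))
cv2.imwrite('pics/both.png',cv2.resize(np.hstack([a['image'],b['image']])[:,:,::-1],(800,300)))
E
```

```text
{'time_s': 0.0, 'joints': array([ 1.07137583e+00,  3.51270469e-01,  1.65246531e+00,  5.59200986e-05,
        1.13910806e+00, -8.46001168e-02]), 'qvel': array([ 6.86071091e-04, -1.22365200e-03, -7.12037949e-04, -1.09151024e-03,
       -1.29036156e-05, -2.21611923e-05]), 'tau': array([-1.05017694e-03, -5.06088495e+01, -2.91404951e+01, -1.27944541e-04,
        4.53713161e-03,  6.25116172e-06]), 'ee_pos': array([0.22144349, 0.50303322, 0.20682403]), 'tool_rot': array([ 0.14520149,  0.69209442, -0.14603842,  0.69180534]), 'contact_force': array([-0.09974762,  0.59227606,  0.20600737]), 'ft_torque': array([-0.00255817,  0.01379388, -0.00204382]), 'opening': 0.08552324949635062}
(array([[ 0.61233519, -0.46974265,  0.63591466],
       [-0.79055956, -0.35584872,  0.49838467],
       [-0.00782312, -0.80790688, -0.58925823]]), array([-0.67404818, -0.9556317 ,  1.14188647])) (array([[ 0.18475794, -0.72856348,  0.6595906 ],
       [-0.9827702 , -0.14052739,  0.12006156],
       [ 0.00521808, -0.67040831, -0.74197403]]), array([-0.5758743 , -0.23529653,  1.24676038]))
```

View pics/s0.png

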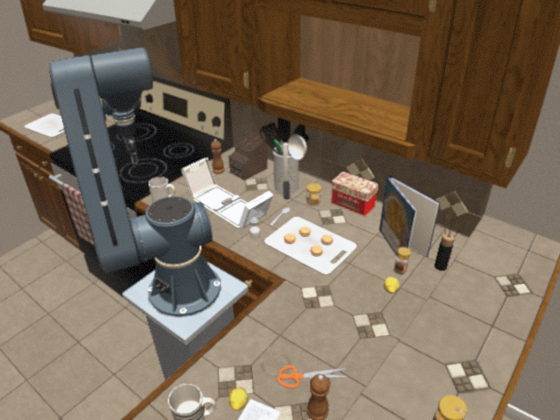

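View pics/d0.png

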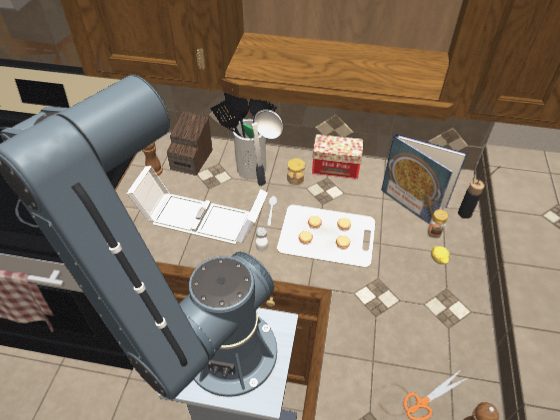

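The scene and side views show four macarons on the board: side pixels (315,222), (344,224), (306,237) and (343,242). The keeper is at about (205,217) with both covers open. Salt is at (262,240) and the spoon at (272,208). I'll enlarge the side crop.

```bash
python3 - <<'E'
from h import *
b=load('d0')
c=b['image'][150:280,120:390,::-1]
cv2.imwrite('pics/c1.png',cv2.resize(c,None,fx=2.95,fy=2.95,interpolation=cv2.INTER_CUBIC))
E
```

```text
(no output)
```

View pics/c1.png

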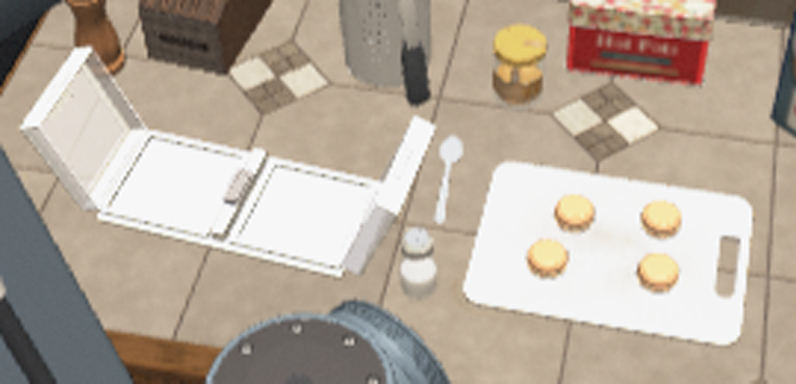

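```bash
python3 - <<'E'
from h import *
np.set_printoptions(precision=4,suppress=True)
b=load('d0')
f=lambda u,v,z:at_z(b,u/2.95+120,v/2.95+150,z)[:2]
for p in [(575,209),(661,214),(548,254),(658,268)]: print('mac',f(*p,.034), at_d(b,p[0]/2.95+120,p[1]/2.95+150))
for n,p,z in [('spfar',(260,153),.036),('spnear',(220,236),.036),('nearL',(99,211),.016),('nearR',(343,273),.016),('salttop',(418,232),.09),('saltbase',(420,290),0),('spoonhead',(452,148),0),('spoonend',(440,220),0),('honeytop',(520,40),.087),('board1',(500,162),.01),('b2',(752,198),.01),('b3',(738,343),.01),('b4',(467,300),.01)]: print(n,f(*p,z))
for n,p in [('coverL tip',(88,52)),('coverLn',(30,122)),('coverR',(422,122)),('coverRn',(355,262)),('mill',(90,10))]: print(n,at_d(b,p[0]/2.95+120,p[1]/2.95+150))
E
```

```text
mac [ 0.4827 -0.1646] [ 0.483  -0.1645  0.0336]
mac [ 0.4934 -0.2593] [ 0.4897 -0.2593  0.0383]
mac [ 0.4131 -0.1446] [ 0.4113 -0.1448  0.0363]
mac [ 0.4163 -0.2636] [ 0.4135 -0.2635  0.0374]
spfar [0.4969 0.2024]
spnear [0.3689 0.2106]
nearL [0.394  0.3625]
nearR [0.3595 0.0714]
salttop [ 0.3711 -0.0108]
saltbase [ 0.3645 -0.0126]
spoonhead [ 0.5799 -0.006 ]
spoonend [ 0.4669 -0.0142]
honeytop [ 0.6876 -0.0675]
board1 [ 0.5592 -0.0672]
b2 [ 0.5585 -0.3598]
b3 [ 0.3513 -0.3565]
b4 [ 0.3533 -0.0668]
coverL tip [0.5271 0.4028 0.1308]
coverLn [0.4124 0.4261 0.1282]
coverR [0.4899 0.0091 0.1313]
coverRn [0.3649 0.0585 0.0313]
mill [0.6179 0.4387 0.1096]
```

Request:
drive_tool --series '[[[1,-2,3],[0,0,0.1],0],[[2,-3,3],[0,0,0.1],0],[[2,-3,2],[0,0,0.1],0],[[2,-3.5,1],[0,0,0],0],[[2,-3.5,1],[0,0,0],0]]' --squeeze 25

```text
time_s: 0.52
ee_pos: [0.3077, 0.3527, 0.3041]
tool_rot: [0.029, 0.707, -0.036, 0.705]
contact_force: [0.2, -0.6, -0.9]
opening: 0.0853
```

Request:
drive_tool --series '[[[2,-3.5,1],[0,0,0],0],[[2,-3.5,1],[0,0,0],0],[[2,-3.5,1],[0,0,0],0],[[2,-3,1],[0,0,0],0],[[0,0,0],[0,0,0],0]]'

```text
time_s: 0.93
ee_pos: [0.3895, 0.2102, 0.3465]
tool_rot: [0.03, 0.706, -0.037, 0.706]
contact_force: [-0.4, 0.9, -0.2]
opening: 0.0854
```

```bash
python3 - <<'E'
from h import *
o=env.get_obs();print(o['ee_pos'],Rn.from_quat(o['tool_rot']).as_matrix().round(3))
s=snap('wrist','w1');print(s['mount'].round(3))
E
```

```text
[0.38946855 0.210226   0.3464896 ] [[-0.001  0.094  0.996]
 [-0.01   0.996 -0.094]
 [-1.    -0.01   0.   ]]
[[ 0.    -0.276  0.961 -0.166]
 [ 1.     0.001  0.     0.   ]
 [-0.001  0.961  0.276 -0.07 ]
 [ 0.     0.     0.     1.   ]]
```

View pics/w1.png

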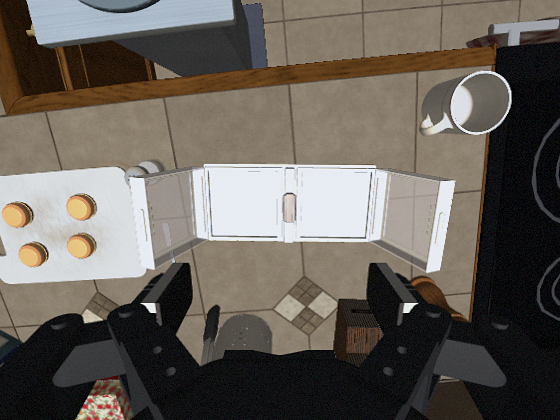

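The wrist view shows the whole keeper: tray corners (204,165), (376,165), (206,241) and (376,243), spine along column 290. All four macarons are on the board at left. The mug is near the left cover on the robot's side, and the mill is behind that cover.

```bash
python3 - <<'E'
from h import *
np.set_printoptions(precision=4,suppress=True)
s=load('w1')
q=[at_z(s,u,v,.016)[:2] for u,v in [(204,165),(376,165),(206,241),(376,243)]]
print(q,np.mean(q,0)); d=q[1]-q[0]+q[3]-q[2];print('yaw',np.arctan2(-d[0],d[1]))
print('spine',at_z(s,291,165,.036),at_z(s,290,242,.036))
for p in [(16,214),(80,207),(80,245),(33,254)]: print('mac',at_z(s,*p,.033)[:2])
for n,p in [('cRtip',(135,182)),('cRtipf',(150,265)),('cLn',(450,185)),('cLf',(434,266))]: print(n,at_d(s,*p))
# depth-based: tray pixels z 0.005..0.02 white
im=s['image'].astype(int);pts=[]
for v in range(150,262):
  for u in range(195,390):
    if im[v,u].min()>185: pts.append(at_d(s,u,v))
pts=np.array(pts);m=(pts[:,2]>0.002)&(pts[:,2]<.045);p=pts[m][:,:2]
print(m.sum(),cv2.minAreaRect(p.astype(np.float32)))
E
```

```text
[array([0.3656, 0.0836]), array([0.3918, 0.3688]), array([0.4999, 0.0652]), array([0.531 , 0.3682])] [0.4471 0.2215]
yaw -0.09708772199867656
spine [0.3767 0.2277 0.036 ] [0.5073 0.2153 0.036 ]
mac [ 0.4155 -0.2535]
mac [ 0.4138 -0.1351]
mac [ 0.4817 -0.1548]
mac [ 0.4913 -0.2474]
cRtip [0.3683 0.0206 0.131 ]
cRtipf [0.4858 0.0169 0.1347]
cLn [0.41   0.431  0.1302]
cLf [0.5248 0.4157 0.1307]
13492 ((0.4475005567073822, 0.22043177485466003), (0.3342968225479126, 0.13906511664390564), 84.14797973632812)
```

```bash
cat >> h.py <<'E'
def macs(s,z=.025,amin=15):
    h=cv2.cvtColor(s['image'],cv2.COLOR_RGB2HSV)
    m=cv2.inRange(h,(8,80,130),(25,255,255))
    n,l,st,c=cv2.connectedComponentsWithStats(m);out=[]
    for i in range(1,n):
        if st[i,4]>=amin:
            P=at_z(s,*c[i],z)
            if .3<P[0]<.62 and -.4<P[1]<.4: out.append((P[:2].round(4),st[i,4],c[i].round(1)))
    return out
E
python3 - <<'E'
from h import *
for f in ['s0','d0','w1']:
    print(f)
    for r in macs(load(f)): print(*r)
E
```

```text
s0
[ 0.4847 -0.1618] 76 [304.5 231.1]
[ 0.4153 -0.1413] 79 [289.5 238.1]
[ 0.4948 -0.2576] 80 [326.7 239.3]
[ 0.4176 -0.2617] 90 [316.1 250.4]
d0
[ 0.4782 -0.1627] 73 [314.  223.6]
[ 0.4871 -0.2582] 66 [343.3 225.7]
[ 0.406  -0.1419] 66 [304.5 239.5]
[ 0.4102 -0.2621] 71 [342.1 244. ]
w1
[ 0.4106 -0.1173] 32 [ 92.3 203.1]
[ 0.4164 -0.1441] 462 [ 78.5 207.8]
[ 0.4144 -0.2403] 42 [ 26.5 211.5]
[ 0.4192 -0.2666] 426 [ 13.6 215.4]
[ 0.4863 -0.1643] 429 [ 78.6 246.1]
[ 0.4842 -0.1373] 28 [ 92.5 243.8]
[ 0.4883 -0.2366] 37 [ 41.4 250.2]
[ 0.4969 -0.2625] 385 [ 29.8 255.7]
```

Request:
drive_tool --series '[[[-1,-3.8,0],[0,0,0],0],[[-1,-3.8,0],[0,0,0],0],[[-0.5,-3.8,0],[0,0,0],0],[[0,-3.8,0],[0,0,0],0],[[0,-3.8,0],[0,0,0],0.1]]'

```text
time_s: 1.4
ee_pos: [0.3594, 0.0228, 0.3427]
tool_rot: [0.027, 0.709, -0.032, 0.704]
contact_force: [1.1, -0.7, -0.2]
opening: 0.0774
```

Request:
drive_tool --series '[[[0,-3.8,0],[0,0,0],0.22],[[0,-3.8,0],[0,0,0],0.22],[[0,-3.5,0],[0,0,0.1],0.22],[[0,-3.5,0],[0,0,0],0.22],[[0,0,0],[0,0,0],0.22]]'

```text
time_s: 1.82
ee_pos: [0.3567, -0.1281, 0.3409]
tool_rot: [-0.008, 0.71, 0.003, 0.704]
contact_force: [0.5, -0.5, -0.3]
opening: 0.0666
```

```bash
python3 - <<'E'
from h import *
s=snap('wrist','w2');print(s['ee'])
for r in macs(s): print(*r)
d=snap('side','d2')
for r in macs(d): print(*r)
E
```

```text
[ 0.35670419 -0.12812985  0.34092621]
[ 0.4163 -0.2596] 226 [201.7 209. ]
[ 0.412  -0.1401] 248 [272.7 207.8]
[ 0.4835 -0.1599] 228 [260.9 247.3]
[ 0.4902 -0.2555] 189 [206.4 249.9]
[ 0.4778 -0.163 ] 71 [314.1 223.7]
[ 0.4871 -0.2582] 66 [343.3 225.7]
[ 0.4062 -0.1421] 65 [304.5 239.4]
[ 0.41   -0.2619] 71 [342.  244.1]
```

View pics/w2.png

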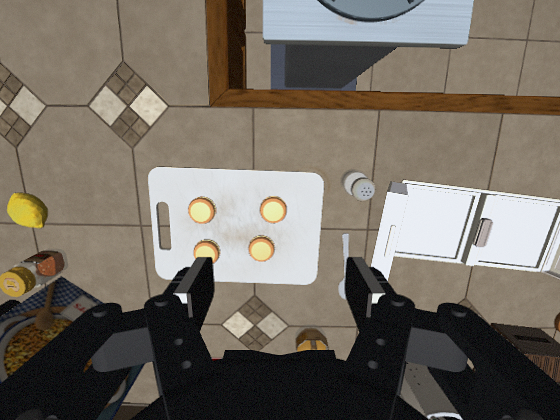

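Wrist, side and scene agree to within a few mm: A (.413,-.141), B (.484,-.160), C (.416,-.260), D (.490,-.257). I'll approach A.

Request:
drive_tool --series '[[[1.5,-0.4,-3.5],[0,0,0],0.22],[[1.5,-0.4,-3.5],[0,0,0],0.22],[[1.3,-0.3,-3.8],[0,0,0],0.22],[[1,-0.2,-3.8],[0,0,0],0.22],[[0.5,0,-3.8],[0,0,0],0.22]]'

```text
time_s: 2.33
ee_pos: [0.4211, -0.1314, 0.1576]
tool_rot: [-0.012, 0.704, 0.004, 0.71]
contact_force: [1.3, -0.5, 0.2]
opening: 0.0668
```

Request:
drive_tool --series '[[[0,0,-3.5],[0,0,0],0.22],[[0,0,-2],[0,0,0],0.22],[[0,0,0],[0,0,0],0.22]]'

```text
time_s: 2.58
ee_pos: [0.4188, -0.1237, 0.0938]
tool_rot: [-0.012, 0.707, 0.008, 0.707]
contact_force: [-0.2, 0.0, 0.3]
opening: 0.0666
```

```bash
python3 - <<'E'
from h import *
s=snap('wrist','w3');print(s['ee'],Rn.from_quat(s['q']).as_matrix().round(3).tolist())
for r in macs(s): print(*r)
E
```

```text
[ 0.41876026 -0.12366196  0.09375718] [[-0.0, -0.028, 1.0], [-0.007, 1.0, 0.028], [-1.0, -0.007, -0.0]]
[ 0.4086 -0.2437] 102 [133.5 200.5]
[ 0.3971 -0.1255] 24 [277.8 190.9]
[ 0.4192 -0.2641] 2039 [110.7 212.1]
[ 0.4141 -0.1402] 900 [259.4 210.7]
[ 0.4671 -0.1549] 106 [241.8 268.8]
[ 0.4769 -0.245 ] 108 [140.4 275.6]
[ 0.4885 -0.1602] 1627 [236.1 290.4]
[ 0.4944 -0.2601] 1243 [125.9 292.4]
```

View pics/w3.png

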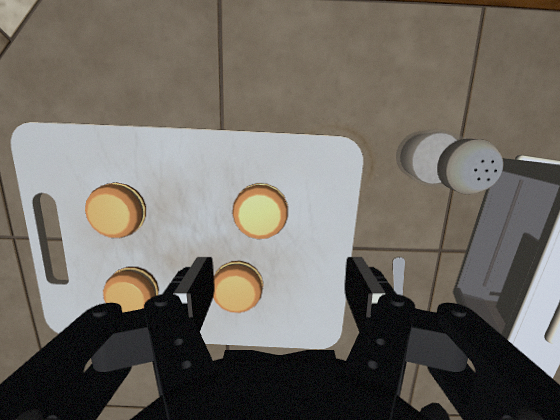

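Request:
drive_tool --series '[[[-0.5,-1.7,-1],[0,0,0],0.22],[[0,0,-1],[0,0,0],0.22],[[0,0,0],[0,0,0],0.22]]'

```text
time_s: 2.88
ee_pos: [0.4169, -0.1388, 0.0784]
tool_rot: [-0.015, 0.705, 0.008, 0.709]
contact_force: [-0.0, -0.1, -0.8]
opening: 0.0667
```

Request:
drive_tool --series '[[[-0.3,-0.2,-2],[0,0,0],0.22],[[0,0,-1.5],[0,0,0],0.22],[[0,0,-1],[0,0,0],0.22],[[0,0,0],[0,0,0],0.22]]'

```text
time_s: 3.22
ee_pos: [0.4185, -0.1394, 0.0378]
tool_rot: [-0.016, 0.702, 0.007, 0.712]
contact_force: [0.2, -0.1, 0.2]
opening: 0.0669
```

Request:
drive_tool --series '[[[-0.5,-0.1,-0.9],[0.012,0.014,0],0.22],[[0,0,0],[0,0,0],0.22]]'

```text
time_s: 3.38
ee_pos: [0.4147, -0.1399, 0.0304]
tool_rot: [-0.012, 0.706, 0.012, 0.708]
contact_force: [-0.5, 0.2, 0.2]
opening: 0.0669
```

Request:
drive_tool --series '[[[0,0,0],[0,0,0],0.45],[[0,0,0],[0,0,0],0.6],[[0,0,0],[0,0,0],0.6],[[0,0,0],[0,0,0],0.6]]' --squeeze 25

```text
time_s: 3.72
ee_pos: [0.4161, -0.1402, 0.0326]
tool_rot: [-0.013, 0.705, 0.012, 0.709]
contact_force: [0.1, -0.6, 0.8]
opening: 0.0339
```

```bash
python3 - <<'E'
from h import *
s=snap('wrist','w4')
for r in macs(s): print(*r)
d=snap('side','d4')
for r in macs(d): print(*r)
c=cv2.resize(d['image'][200:260,270:370,::-1],(800,480),interpolation=cv2.INTER_CUBIC)[:,:400]
c=cv2.resize(d['image'][205:255,280:360,::-1],(400,250),interpolation=cv2.INTER_CUBIC)
w=cv2.resize(s['image'][:,:,::-1],(400,300))
cv2.imwrite('pics/m4.png',np.hstack([w,cv2.copyMakeBorder(c,0,50,0,0,0)]))
E
```

```text
[ 0.4069 -0.2438] 207 [112.4 224.8]
[ 0.3958 -0.127 ] 33 [301.5 214.1]
[ 0.3988 -0.1556] 35 [254.4 217.2]
[ 0.4199 -0.2649] 3454 [ 82.3 243. ]
[ 0.4181 -0.1388] 2902 [280.9 247.4]
[ 0.4662 -0.1477] 112 [265.  312.9]
[ 0.4705 -0.2569] 72 [105.4 312.3]
[ 0.4849 -0.1541] 1281 [255.3 335.7]
[ 0.4856 -0.2711] 263 [ 88.4 330. ]
[ 0.5049 -0.2418] 68 [132.9 354.4]
[ 0.4801 -0.1476] 27 [309.6 222.5]
[ 0.487  -0.2583] 65 [343.3 225.8]
[ 0.406  -0.1419] 66 [304.5 239.5]
[ 0.4094 -0.2617] 66 [342.  244.2]
```

View pics/m4.png

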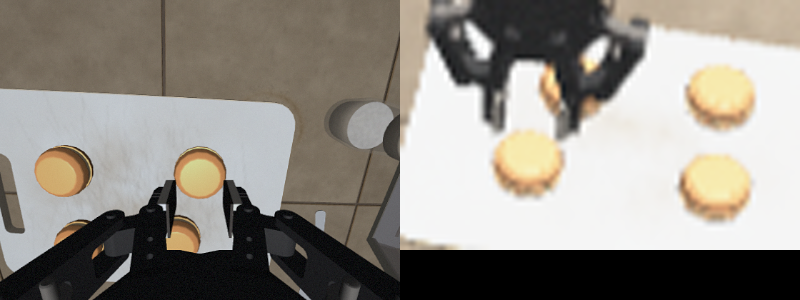

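```bash
python3 - <<'E'
from h import *
s=load('w4');d=load('d4');np.set_printoptions(precision=4,suppress=True)
Mi=np.linalg.inv(s['mount'])
def proj(p):
    c=Mi@np.r_[p,1];x=c[:2]/c[2];x=x*(1+s['k1']*(x@x));return s['fx']*x[0]+s['cx'],s['fy']*x[1]+s['cy'],c[2]
for p in [(.014,-.017,0),(.014,.017,0),(.014,0,0),(0,0,0),(-.005,0,0)]: print(p,proj(p))
print(s['ee'])
for u,v in [(299,229),(299,230),(313,231),(313,232),(312,230)]: print(u,v,at_d(d,u,v),at_z(d,u,v,.019))
print('wrist depth')
for v in (235,245,255,265): print([(u,at_d(s,u,v)) for u in (236,240,322,326)])
print('macA', at_d(s,281,240),at_d(d,304,238))
E
```

```text
(0.014, -0.017, 0) (np.float64(252.47642285862526), np.float64(240.6584360777832), np.float64(0.19243495885622744))
(0.014, 0.017, 0) (np.float64(304.9382503735286), np.float64(240.7129562724275), np.float64(0.19244011152664245))
(0.014, 0, 0) (np.float64(278.70747493286575), np.float64(240.69139119327008), np.float64(0.19243753519143494))
(0, 0, 0) (np.float64(278.6781505505461), np.float64(249.08326199005307), np.float64(0.17898188623587377))
(-0.005, 0, 0) (np.float64(278.66658685425097), np.float64(252.39337662665477), np.float64(0.17417629732317336))
[ 0.4161 -0.1402  0.0326]
299 229 [ 0.4045 -0.1226  0.0745] [ 0.4508 -0.1173  0.019 ]
299 230 [ 0.4047 -0.1228  0.0694] [ 0.4466 -0.118   0.019 ]
313 231 [ 0.4038 -0.1668  0.0755] [ 0.4511 -0.1635  0.019 ]
313 232 [ 0.4058 -0.1669  0.0683] [ 0.4469 -0.1641  0.019 ]
312 230 [ 0.4028 -0.1635  0.0808] [ 0.4547 -0.1597  0.019 ]
wrist depth
[(236, array([ 0.4164, -0.1691,  0.0099])), (240, array([ 0.4168, -0.1666,  0.0087])), (322, array([ 0.4142, -0.1111,  0.0103])), (326, array([ 0.4144, -0.1083,  0.0095]))]
[(236, array([ 0.4238, -0.1692,  0.0096])), (240, array([ 0.4239, -0.1665,  0.0093])), (322, array([ 0.4216, -0.1105,  0.01  ])), (326, array([ 0.422 , -0.1075,  0.0086]))]
[(236, array([ 0.4062, -0.1613,  0.0648])), (240, array([ 0.4061, -0.1593,  0.0649])), (322, array([ 0.4048, -0.1193,  0.0646])), (326, array([ 0.4047, -0.1173,  0.0647]))]
[(236, array([ 0.406 , -0.1597,  0.0763])), (240, array([ 0.4059, -0.1579,  0.0763])), (322, array([ 0.4042, -0.121 ,  0.0771])), (326, array([ 0.4048, -0.119 ,  0.0757]))]
macA [ 0.4087 -0.1391  0.0363] [ 0.4009 -0.1406  0.0383]
```

```bash
python3 - <<'E'
from h import *
s=load('w4')
cv2.imwrite('pics/c4.png',cv2.resize(s['image'][200:350,190:390,::-1],(800,600),interpolation=cv2.INTER_CUBIC))
E
```

```text
(no output)
```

View pics/c4.png

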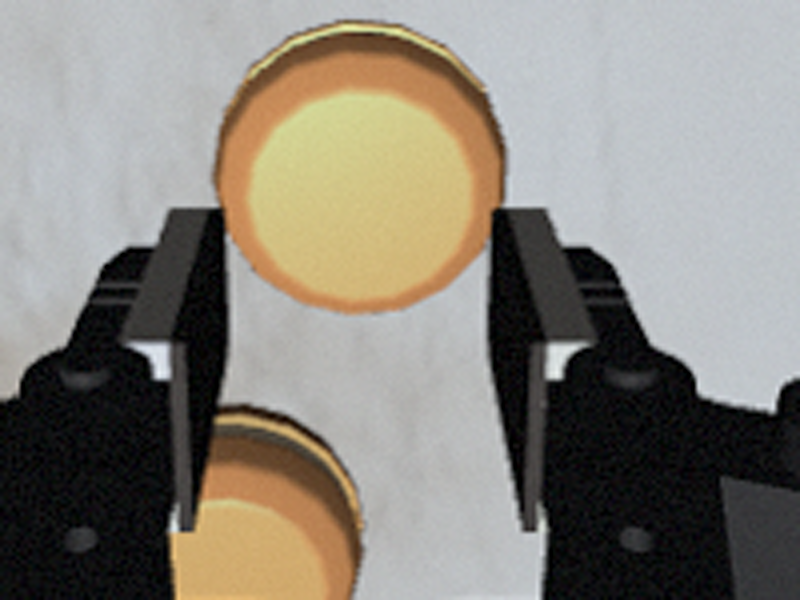

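```bash
python3 - <<'E'
from h import *
np.set_printoptions(precision=4,suppress=True)
s=load('w4');d=load('d4')
for u in (238,242,245):
    for v in range(248,340,7):
        print(u,v,at_d(s,u,v),s['image'][v,u])
print('side')
for u in (298,299,300,312,313,314):
    for v in range(224,236): print(u,v,at_d(d,u,v),d['image'][v,u])
E
```

```text
238 248 [ 0.4262 -0.1679  0.0092] [185 186 186]
238 255 [ 0.4062 -0.1603  0.0649] [58 58 54]
238 262 [ 0.4057 -0.1591  0.0736] [51 50 47]
238 269 [ 0.406  -0.1583  0.0801] [13 14 12]
238 276 [ 0.4063 -0.1575  0.0859] [15 17 19]
238 283 [ 0.4076 -0.157   0.0894] [14 16 15]
238 290 [ 0.4105 -0.157   0.09  ] [ 6 11 10]
238 297 [ 0.414  -0.157   0.0897] [4 3 8]
238 304 [ 0.416  -0.1568  0.0917] [0 0 0]
238 311 [ 0.4194 -0.1568  0.0917] [5 1 0]
238 318 [ 0.4212 -0.1565  0.0939] [0 0 1]
238 325 [ 0.4246 -0.1565  0.0939] [15 12 15]
238 332 [ 0.4281 -0.1566  0.0938] [122 103  71]
238 339 [ 0.4793 -0.1646  0.0357] [208 173 112]
242 248 [ 0.4263 -0.1652  0.0087] [183 184 185]
242 255 [ 0.406  -0.1583  0.065 ] [0 4 1]
242 262 [ 0.4061 -0.1574  0.0727] [0 0 0]
242 269 [ 0.4088 -0.1572  0.0745] [0 0 0]
242 276 [ 0.4111 -0.1569  0.0768] [18 17 13]
242 283 [ 0.4146 -0.1569  0.077 ] [15  9 11]
242 290 [ 0.4177 -0.1568  0.0778] [7 4 0]
242 297 [ 0.421  -0.1567  0.0785] [ 5 13  6]
242 304 [ 0.4228 -0.1564  0.0812] [3 2 3]
242 311 [ 0.4268 -0.1565  0.0808] [56 36 23]
242 318 [ 0.4647 -0.1622  0.0335] [
[... 3499 characters left out ...]
]
313 233 [ 0.4547 -0.1638  0.0045] [239 238 236]
313 234 [ 0.4479 -0.1646  0.0077] [244 243 242]
313 235 [ 0.4396 -0.1655  0.0127] [244 243 242]
314 224 [ 0.4074 -0.1677  0.1051] [52 52 52]
314 225 [ 0.4077 -0.1679  0.1   ] [57 57 58]
314 226 [ 0.4048 -0.1684  0.0987] [39 40 39]
314 227 [ 0.4084 -0.1685  0.0898] [42 41 43]
314 228 [ 0.4138 -0.1684  0.0787] [40 40 41]
314 229 [ 0.4112 -0.1688  0.077 ] [53 54 53]
314 230 [ 0.4138 -0.1689  0.0691] [57 56 56]
314 231 [ 0.4104 -0.1695  0.0683] [146 144 141]
314 232 [ 0.4582 -0.1666  0.0061] [231 230 227]
314 233 [ 0.4516 -0.1673  0.009 ] [244 243 242]
314 234 [ 0.4442 -0.1681  0.0129] [244 243 242]
314 235 [ 0.4401 -0.1687  0.0128] [244 243 243]
```

The depth readings place the real fingertips at z≈0.062, about 44 mm higher than the stated tool offset implies. Their xy is right. So I'll go lower by vision and watch the force.

Request:
drive_tool --series '[[[-0.2,0,0],[0,0,0],0.22],[[0,0,0],[0,0,0],0.22],[[0,0,0],[0,0,0],0.22],[[-0.1,0,-1],[0,0,0],0.22],[[-0.1,0,-1],[0,0,0],0.22]]'

```text
time_s: 4.23
ee_pos: [0.4129, -0.1407, 0.0136]
tool_rot: [-0.013, 0.704, 0.011, 0.71]
contact_force: [0.1, -0.6, -1.3]
opening: 0.0664
```

```bash
cat >> h.py <<'E'
def tips(s):
    """world z of the lowest dark finger points, left/right, and xy, from the wrist camera"""
    g=s['image'].max(2);out=[]
    for lo,hi in ((150,278),(282,410)):
        P=[at_d(s,u,v) for v in range(200,330,2) for u in range(lo,hi,2) if g[v,u]<70 and s['z_map'][v,u]>0 and s['z_map'][v,u]<.17]
        P=np.array(P);z=np.percentile(P[:,2],1);Q=P[P[:,2]<z+.01];out.append((z.round(4),Q.mean(0).round(4)))
    return out
E
python3 - <<'E'
from h import *
s=snap('wrist','w5');print(s['ee'],s['q'])
for r in macs(s): print(*r)
print(tips(s),tips(load('w4')))
E
```

```text
[ 0.41294323 -0.14071906  0.0136029 ] [-0.01313835  0.70404433  0.01094278  0.70995015]
[ 0.406  -0.2442] 244 [ 95.4 239.1]
[ 0.3958 -0.1267] 52 [305.1 229.4]
[ 0.3965 -0.1537] 32 [256.  228.8]
[ 0.4204 -0.2656] 4073 [ 62.6 261. ]
[ 0.4175 -0.1394] 4121 [280.6 264.5]
[ 0.465  -0.1576] 200 [248.3 333.2]
[ 0.4759 -0.1634] 534 [239.1 347.3]
[ 0.4944 -0.2628] 43 [ 87.6 364.3]
[ 0.4974 -0.2328] 19 [133.5 370.2]
[ 0.5129 -0.244 ] 46 [119.6 387.8]
[(np.float64(0.0482), array([ 0.4099, -0.176 ,  0.0532])), (np.float64(0.048), array([ 0.4074, -0.1051,  0.0529]))] [(np.float64(0.063), array([ 0.4114, -0.1608,  0.0678])), (np.float64(0.0633), array([ 0.4095, -0.119 ,  0.0678]))]
```

Request:
drive_tool --series '[[[0.1,0.1,-1],[0,0.006,0],0.22],[[0,0,-0.8],[0,0,0],0.22],[[0,0,-0.5],[0,0,0],0.22],[[0,0,0],[0,0,0],0.22]]'

```text
time_s: 4.62
ee_pos: [0.4128, -0.1394, -0.012]
tool_rot: [-0.013, 0.707, 0.011, 0.707]
contact_force: [-0.2, -0.1, 0.0]
opening: 0.0665
```

Request:
drive_tool --series '[[[0.1,0,-0.4],[0,0,0],0.3],[[0,0,0],[0,0,0],0.4],[[0,0,0],[0,0,0],0.55],[[0,0,0],[0,0,0],0.6],[[0,0,0],[0,0,0],0.6]]' --squeeze 25

```text
time_s: 5.03
ee_pos: [0.4145, -0.1398, -0.0149]
tool_rot: [-0.013, 0.707, 0.011, 0.707]
contact_force: [-0.2, -0.4, -0.8]
opening: 0.0452
```

Request:
drive_tool --series '[[[0,0,1.5],[0,0,0],0.6],[[0,0,3.5],[0,0,0],0.6],[[0,0,4],[0,0,0],0.6],[[0,0,4],[0,0,-0.07],0.6],[[0.5,1.5,4],[0,0,-0.07],0.6]]'

```text
time_s: 5.45
ee_pos: [0.4137, -0.1243, 0.1534]
tool_rot: [0.04, 0.71, -0.037, 0.702]
contact_force: [0.8, -0.1, 0.3]
opening: 0.0453
```

Request:
drive_tool --series '[[[0,3,2],[0,0,0],0.6],[[0,3.8,0.5],[0,0,0],0.6],[[0,3.8,0],[0,0,0],0.6],[[0,3.8,0],[0,0,0],0.6],[[0,3.8,0],[0,0,0],0.6]]'

```text
time_s: 5.87
ee_pos: [0.4175, 0.0598, 0.1907]
tool_rot: [0.044, 0.702, -0.043, 0.709]
contact_force: [0.7, -0.8, -1.1]
opening: 0.0452
```

Request:
drive_tool --series '[[[0,3.5,0],[0,0,0],0.6],[[0,3,0],[0,0,0],0.6],[[0,0,0],[0,0,0],0.6]]'

```text
time_s: 6.12
ee_pos: [0.4163, 0.1329, 0.192]
tool_rot: [0.043, 0.702, -0.041, 0.71]
contact_force: [0.6, 0.0, -0.7]
opening: 0.0451
```

```bash
python3 - <<'E'
from h import *
s=snap('wrist','w6');print(s['ee'],Rn.from_quat(s['q']).as_matrix().round(3).tolist())
E
```

```text
[0.41626647 0.13290154 0.19202656] [[0.012, 0.119, 0.993], [0.002, 0.993, -0.119], [-1.0, 0.004, 0.012]]
```

View pics/w6.png

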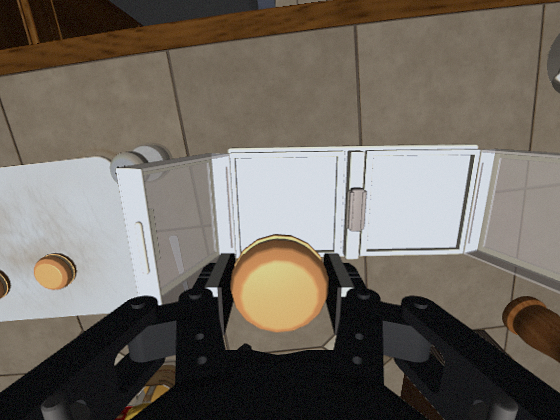

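The wrist view shows macaron A held at (279,285). The spine runs from (356,151) to (353,258), the near rim edge from (231,150) to (478,147), and the left compartment far edge is at row 250.

```bash
python3 - <<'E'
from h import *
np.set_printoptions(precision=4,suppress=True)
s=load('w6')
for n,p,z in [('spn',(356,151),.036),('spf',(353,258),.036),('rimL',(231,149),.016),('rimR',(478,146),.016),('rimfar R',(465,254),.016),('rimfarL',(362,257),.016),('inner Rcomp NL',(236,153),.016),('NR',(343,153),.016)]: print(n,at_z(s,*p,z))
# plane segmentation: floor pixels z~.008 for both compartments
P={}
im=s['image'].min(2)
for k,(u0,u1) in {'R':(225,350),'L':(355,490)}.items():
    Q=np.array([at_d(s,u,v) for u in range(u0,u1) for v in range(140,262) if im[v,u]>190])
    Q=Q[(Q[:,2]<.012)&(Q[:,2]>.003)]
    print(k,len(Q),cv2.minAreaRect(Q[:,:2].astype(np.float32)),np.median(Q,0))
E
```

```text
spn [0.3809 0.2206 0.036 ]
spf [0.5053 0.2114 0.036 ]
rimL [0.3643 0.0855 0.016 ]
rimR [0.3934 0.365  0.016 ]
rimfar R [0.5274 0.3581 0.016 ]
rimfarL [0.5153 0.2272 0.016 ]
inner Rcomp NL [0.3693 0.0904 0.016 ]
NR [0.3837 0.2107 0.016 ]
R 8593 ((0.4373449683189392, 0.1388086974620819), (0.1469837725162506, 0.1360207200050354), 83.15050506591797) [0.4279 0.145  0.0078]
L 9096 ((0.45549672842025757, 0.30166301131248474), (0.16500218212604523, 0.13788536190986633), 84.08930969238281) [0.4497 0.2988 0.0078]
```

Request:
drive_tool --series '[[[2,0.3,-1],[0,0.012,0],0.6],[[2,0.2,-3],[0,0,0],0.6],[[1,0,-4],[0,0,0],0.6],[[0,0,-4],[0,0,0],0.6],[[0,0,0],[0,0,0],0.6]]'

```text
time_s: 6.58
ee_pos: [0.4697, 0.1341, 0.0706]
tool_rot: [0.043, 0.703, -0.041, 0.708]
contact_force: [-2.0, -0.1, -1.0]
opening: 0.0451
```

Request:
drive_tool --series '[[[-0.3,0.4,-2.5],[0,0.006,0],0.6],[[0,0,-2.5],[0,0,0],0.6],[[-0.1,0,-1.2],[0,0,0],0.6],[[0,0,0],[0,0,0],0.6]]'

```text
time_s: 6.92
ee_pos: [0.4672, 0.1351, 0.0109]
tool_rot: [0.044, 0.705, -0.042, 0.706]
contact_force: [0.1, 0.4, -0.5]
opening: 0.0453
```

Request:
drive_tool --series '[[[0,0.3,-1],[0,0,0],0.6],[[0,0,-0.7],[0,0,0],0.6],[[0,0,-0.4],[0,0,0],0.6],[[0,0,-0.3],[0,0,0],0.6],[[0,0,0],[0,0,0],0.6]]'

```text
time_s: 7.33
ee_pos: [0.4708, 0.1376, -0.009]
tool_rot: [0.045, 0.703, -0.042, 0.709]
contact_force: [-0.1, 0.1, 0.1]
opening: 0.0451
```

Request:
drive_tool --series '[[[-0.6,0,-0.4],[0,0.01,0],0.6],[[0,0,-0.2],[0,0,0],0.6],[[0,0,0],[0,0,0],0.6]]'

```text
time_s: 7.58
ee_pos: [0.4647, 0.1377, -0.0147]
tool_rot: [0.044, 0.706, -0.042, 0.705]
contact_force: [0.7, 0.9, -0.7]
opening: 0.045
```

Release in place and rise.

Request:
drive_tool --series '[[[0,0,-0.1],[0,0,0],0.6],[[0,0,0],[0,0,0],0.4],[[0,0,0],[0,0,0],0.28],[[0,0,0],[0,0,0],0.22],[[0,0,0],[0,0,0],0.22]]'

```text
time_s: 8.0
ee_pos: [0.4649, 0.1379, -0.0154]
tool_rot: [0.044, 0.706, -0.042, 0.705]
contact_force: [0.1, 0.9, -0.4]
opening: 0.067
```

Request:
drive_tool --series '[[[0,0,2],[0,0,0],0.22],[[0,0,4],[0,0,0],0.22],[[0,0,4],[0,0,0],0.22],[[0,0,4],[0,0,0],0.22],[[-1,-1,4],[0,0,0],0.22]]'

```text
time_s: 8.42
ee_pos: [0.4504, 0.1277, 0.1625]
tool_rot: [0.043, 0.711, -0.043, 0.701]
contact_force: [1.0, 0.7, 0.9]
opening: 0.0667
```

Request:
drive_tool --series '[[[-1,-3.8,1],[0,0,0],0.22],[[0,-3.8,0],[0,0,0],0.22],[[0,-3.8,0],[0,0,0],0.22],[[0,-3.8,0],[0,0,0],0.22],[[0,-3.8,0],[0,0,0.05],0.22]]'

```text
time_s: 8.83
ee_pos: [0.442, -0.0644, 0.1837]
tool_rot: [0.023, 0.705, -0.022, 0.708]
contact_force: [0.9, 0.6, 0.3]
opening: 0.0666
```

Request:
drive_tool --series '[[[0,-3.8,0],[0,0,0.05],0.22],[[0,-3,0],[0,0,0],0.22],[[0,0,0],[0,0,0],0.22]]'

```text
time_s: 9.08
ee_pos: [0.4412, -0.141, 0.1848]
tool_rot: [0.004, 0.705, -0.004, 0.71]
contact_force: [0.2, 0.7, -0.2]
opening: 0.0665
```

```bash
cat >> h.py <<'E'
def kp(P,C=(.446,.220),yaw=-.102):
    d=np.array(P[:2])-C;c,s=np.cos(yaw),np.sin(yaw);return np.round([c*d[0]+s*d[1],-s*d[0]+c*d[1]],4)
def kw(x,y,C=(.446,.220),yaw=-.102):
    c,s=np.cos(yaw),np.sin(yaw);return np.round([C[0]+c*x-s*y,C[1]+s*x+c*y],4)
E
python3 - <<'E'
from h import *
s=snap('wrist','w7');d=snap('scene','s7');print(s['ee'],s['q'].round(3))
for n in (s,d):
  for r in macs(n,.025,40): print(*r,kp(r[0]))
E
```

```text
[ 0.44120067 -0.14095699  0.18478327] [ 0.004  0.705 -0.004  0.71 ]
[ 0.4171 -0.2612] 514 [169.5 172.4] [ 0.0202 -0.4816]
[0.4656 0.1412] 1000 [522.1 211.3] [ 0.0275 -0.0764]
[ 0.4868 -0.1595] 534 [263.3 231.3] [ 0.0792 -0.3734]
[ 0.4977 -0.2594] 801 [178.8 240.7] [ 0.1002 -0.4716]
[ 0.4847 -0.1618] 76 [304.5 231.1] [ 0.0774 -0.3759]
[ 0.4948 -0.2576] 80 [326.7 239.3] [ 0.0972 -0.4701]
[ 0.4173 -0.2618] 91 [316.  250.5] [ 0.0205 -0.4822]
```

A reads keeper (0.0275,-0.076), as intended. Next is B.

Request:
drive_tool --series '[[[2,-1,-2],[0,0.006,0],0.22],[[1.5,-0.8,-4],[0,0,0],0.22],[[0.5,-0.1,-4],[0,0,0],0.22],[[0,0,-4],[0,0,0],0.22],[[0,0,0],[0,0,0],0.22]]'

```text
time_s: 9.6
ee_pos: [0.4845, -0.1523, 0.0424]
tool_rot: [0.002, 0.705, -0.003, 0.71]
contact_force: [-1.7, 1.1, -1.1]
opening: 0.0669
```

```bash
python3 - <<'E'
from h import *
s=snap('wrist','w8');print(s['ee'],s['q'].round(3))
for r in macs(s,.028,40): print(*r)
print(tips(s))
E
```

```text
[ 0.48446184 -0.15232332  0.04239396] [ 0.002  0.705 -0.003  0.71 ]
[ 0.417  -0.2626] 4129 [ 92.1 134.9]
[ 0.415  -0.2396] 164 [129.8 130.8]
[ 0.4879 -0.159 ] 2295 [268.5 245.3]
[ 0.481  -0.2389] 133 [145.5 236. ]
[ 0.4954 -0.2585] 2948 [119.4 256.3]
[(np.float64(0.077), array([ 0.4798, -0.1877,  0.0819])), (np.float64(0.0768), array([ 0.4805, -0.1167,  0.0818]))]
```

Request:
drive_tool --series '[[[0,-0.7,-2],[0,0.006,0],0.22],[[0,0,-2],[0,0,0],0.22],[[0,0,-0.7],[0,0,0],0.22],[[0,0,0],[0,0,0],0.22]]'

```text
time_s: 9.98
ee_pos: [0.4908, -0.1584, 0.0066]
tool_rot: [-0.001, 0.703, -0.003, 0.712]
contact_force: [0.2, 0.6, -0.7]
opening: 0.0669
```

Request:
drive_tool --series '[[[-0.6,-0.1,-1],[0,0.013,0],0.22],[[-0.1,0,-0.7],[0,0,0],0.22],[[-0.1,0,-0.4],[0,0,0],0.22],[[0,0,-0.1],[0,0,0],0.22],[[0,0,0],[0,0,0],0.22]]'

```text
time_s: 10.4
ee_pos: [0.4851, -0.1597, -0.0109]
tool_rot: [-0.002, 0.705, -0.004, 0.709]
contact_force: [-0.7, 0.6, 0.3]
opening: 0.0665
```

Request:
drive_tool --series '[[[0,0,-0.5],[0,0,0],0.3],[[0,0,0],[0,0,0],0.4],[[0,0,0],[0,0,0],0.55],[[0,0,0],[0,0,0],0.6],[[0,0,0],[0,0,0],0.6]]'

```text
time_s: 10.82
ee_pos: [0.4858, -0.1598, -0.0151]
tool_rot: [-0.002, 0.705, -0.004, 0.71]
contact_force: [-0.6, -0.6, -0.1]
opening: 0.0452
```

Request:
drive_tool --series '[[[0,0,1.5],[0,0,0],0.6],[[0,0,3.5],[0,0,0],0.6],[[0,0,4],[0,0,0],0.6],[[-1,0,4],[0,0,-0.06],0.6],[[-1.5,1.5,4],[0,0,-0.06],0.6]]'

```text
time_s: 11.23
ee_pos: [0.4581, -0.1454, 0.1498]
tool_rot: [0.043, 0.708, -0.046, 0.704]
contact_force: [1.3, -0.5, -0.3]
opening: 0.045
```

Request:
drive_tool --series '[[[-1.5,3,2],[0,0,0],0.6],[[-1.5,3.6,0.5],[0,0,0],0.6],[[-1,3.8,0],[0,0,0],0.6],[[-0.5,3.8,0],[0,0,0],0.6],[[0,3.8,0],[0,0,0],0.6]]'

```text
time_s: 11.65
ee_pos: [0.4123, 0.0355, 0.185]
tool_rot: [0.046, 0.701, -0.052, 0.709]
contact_force: [1.7, -0.2, -0.3]
opening: 0.0453
```

Request:
drive_tool --series '[[[0,3.8,0],[0,0,0],0.6],[[0,3.8,0],[0,0,0],0.6],[[0,2,0],[0,0,0],0.6],[[0,0,0],[0,0,0],0.6]]'

```text
time_s: 11.98
ee_pos: [0.4104, 0.141, 0.1863]
tool_rot: [0.046, 0.7, -0.05, 0.711]
contact_force: [-0.0, -0.5, -1.1]
opening: 0.045
```

Request:
drive_tool --series '[[[-0.3,0.3,-4],[0,0.018,0],0.6],[[-0.3,0.1,-4],[0,0,0],0.6],[[-0.3,0,-4],[0,0,0],0.6],[[-0.2,0.1,-3],[0,0,0],0.6],[[0,0,0],[0,0,0],0.6]]'

```text
time_s: 12.4
ee_pos: [0.4006, 0.147, 0.0341]
tool_rot: [0.045, 0.704, -0.048, 0.708]
contact_force: [-0.8, -0.1, -1.3]
opening: 0.0452
```

Request:
drive_tool --series '[[[0.7,-0.3,-1.5],[0,0.006,0],0.6],[[0.1,0,-1.5],[0,0,0],0.6],[[0,0,-0.8],[0,0,0],0.6],[[0,0,0],[0,0,0],0.6]]'

```text
time_s: 12.73
ee_pos: [0.4104, 0.1425, -0.0023]
tool_rot: [0.045, 0.706, -0.048, 0.705]
contact_force: [-0.0, -0.3, -0.3]
opening: 0.0451
```

Request:
drive_tool --series '[[[-0.1,0.1,-0.6],[0,0,0],0.6],[[-0.1,0,-0.4],[0,0,0],0.6],[[0,0,-0.3],[0,0,0],0.6],[[0,0,0],[0,0,0],0.6]]'

```text
time_s: 13.07
ee_pos: [0.4104, 0.1437, -0.0127]
tool_rot: [0.046, 0.704, -0.048, 0.707]
contact_force: [0.1, 0.2, -1.4]
opening: 0.0451
```

Request:
drive_tool --series '[[[0,0,-0.3],[0,0,0],0.6],[[0,0,0],[0,0,0],0.5],[[0,0,0],[0,0,0],0.35],[[0,0,0],[0,0,0],0.22],[[0,0,0],[0,0,0],0.22]]'

```text
time_s: 13.48
ee_pos: [0.4109, 0.144, -0.015]
tool_rot: [0.046, 0.704, -0.048, 0.708]
contact_force: [-0.4, 0.4, -0.5]
opening: 0.0665
```

Request:
drive_tool --series '[[[0,0,2],[0,0,0],0.22],[[0,0,4],[0,0,0],0.22],[[0,0,4],[0,0,0],0.22],[[0,0,4],[0,0,0],0.22],[[0,-1,4],[0,0,0],0.22]]'

```text
time_s: 13.9
ee_pos: [0.4048, 0.1333, 0.1646]
tool_rot: [0.044, 0.709, -0.049, 0.702]
contact_force: [0.5, 0.4, 0.0]
opening: 0.0664
```

Request:
drive_tool --series '[[[0,-3.8,1],[0,0,0],0.22],[[0,-3.9,0],[0,0,0],0.22],[[0,-3.9,0],[0,0,0],0.22],[[0,-3.9,0],[0,0,0],0.22],[[0,-3.9,0],[0,0,0.06],0.22]]'

```text
time_s: 14.32
ee_pos: [0.408, -0.0631, 0.1861]
tool_rot: [0.02, 0.703, -0.023, 0.711]
contact_force: [1.5, 0.7, -0.4]
opening: 0.0665
```

Request:
drive_tool --series '[[[0,-3.9,0],[0,0,0.06],0.22],[[0,-3.9,0],[0,0,0],0.22],[[0,-3.9,0],[0,0,0],0.22],[[0,-3.5,0],[0,0,0],0.22],[[0,0,0],[0,0,0],0.22]]'

```text
time_s: 14.73
ee_pos: [0.4057, -0.2283, 0.1876]
tool_rot: [-0.003, 0.702, -0.002, 0.712]
contact_force: [0.5, 1.5, -0.6]
opening: 0.0667
```

```bash
python3 - <<'E'
from h import *
s=snap('wrist','w9');d=snap('side','d9');e=snap('scene','s9');print(s['ee'],s['q'].round(3))
for n in (s,d,e):
  print('-')
  for r in macs(n,.025,30): print(*r,kp(r[0]))
E
```

```text
[ 0.40569307 -0.22832928  0.18755292] [-0.003  0.702 -0.002  0.712]
-
[ 0.4169 -0.2602] 484 [251.9 200.6] [ 0.0199 -0.4807]
[ 0.4975 -0.2564] 861 [256.6 264.8] [ 0.0997 -0.4687]
-
[0.4357 0.1337] 129 [223.4 220.3] [-0.0015 -0.0869]
[ 0.487  -0.2583] 65 [343.3 225.8] [ 0.0895 -0.4716]
[ 0.4098 -0.2621] 69 [342.1 244.1] [ 0.0131 -0.4833]
-
[0.4603 0.1404] 31 [241.8 206.6] [ 0.0223 -0.0777]
[0.4085 0.1388] 62 [233.7 212.6] [-0.029  -0.0846]
[ 0.495  -0.2574] 78 [326.7 239.3] [ 0.0974 -0.4699]
[ 0.4173 -0.2618] 91 [316.  250.5] [ 0.0205 -0.4822]
```

Request:
drive_tool --series '[[[0.4,-1.8,-3],[0,0.016,0],0.22],[[0.3,-1.6,-4],[0,0,0],0.22],[[0,-0.1,-4],[0,0,0],0.22],[[0,0,-4],[0,0,0],0.22],[[0,0,0],[0,0,0],0.22]]'

```text
time_s: 15.3
ee_pos: [0.4153, -0.2538, 0.0354]
tool_rot: [-0.007, 0.706, 0.001, 0.708]
contact_force: [-0.7, 0.6, -1.4]
opening: 0.0669
```

```bash
python3 - <<'E'
from h import *
s=snap('wrist','w10');print(s['ee'],s['q'].round(3))
for r in macs(s,.028,100): print(*r)
print(tips(s))
E
```

```text
[ 0.41533172 -0.25378037  0.03536683] [-0.007  0.706  0.001  0.708]
[ 0.4202 -0.2594] 2707 [269.7 251.5]
[ 0.4723 -0.2562] 165 [274.2 322. ]
[ 0.4879 -0.256 ] 1219 [274.3 341.1]
[(np.float64(0.07), array([ 0.4117, -0.2886,  0.0747])), (np.float64(0.0691), array([ 0.4109, -0.2177,  0.0742]))]
```

Request:
drive_tool --series '[[[0,-0.6,-1.8],[0,0.006,0],0.22],[[0,0,-1.5],[0,0,0],0.22],[[0,0,-1],[0,0,0],0.22],[[0,0,-0.4],[0,0,0],0.22],[[0,0,0],[0,0,0],0.22]]'

```text
time_s: 15.77
ee_pos: [0.4227, -0.2601, 0.001]
tool_rot: [-0.013, 0.704, 0.0, 0.71]
contact_force: [-0.6, 0.3, -0.4]
opening: 0.067
```

Request:
drive_tool --series '[[[-0.6,0,-0.7],[0.015,0.011,0],0.22],[[-0.1,0,-0.5],[0,0,0],0.22],[[-0.1,0,-0.3],[0,0,0],0.22],[[0,0,0],[0,0,0],0.22]]'

```text
time_s: 16.1
ee_pos: [0.416, -0.2608, -0.0112]
tool_rot: [-0.008, 0.706, 0.005, 0.708]
contact_force: [-0.6, 0.7, 0.2]
opening: 0.0667
```

Request:
drive_tool --series '[[[0,0,-0.5],[0,0,0],0.3],[[0,0,0],[0,0,0],0.4],[[0,0,0],[0,0,0],0.55],[[0,0,0],[0,0,0],0.6],[[0,0,0],[0,0,0],0.6]]'

```text
time_s: 16.52
ee_pos: [0.4167, -0.2614, -0.015]
tool_rot: [-0.008, 0.706, 0.005, 0.708]
contact_force: [0.1, -0.3, -1.0]
opening: 0.0449
```

Request:
drive_tool --series '[[[0,0,1.5],[0,0,0],0.6],[[0,0,3.5],[0,0,0],0.6],[[0,0,4],[0,0,0],0.6],[[0,0,4],[0,0,-0.06],0.6],[[0,1.5,4],[0,0,-0.06],0.6]]'

```text
time_s: 16.93
ee_pos: [0.4118, -0.2446, 0.1517]
tool_rot: [0.038, 0.709, -0.036, 0.703]
contact_force: [1.6, 0.0, -0.2]
opening: 0.0451
```

Request:
drive_tool --series '[[[0,3,2],[0,0,0],0.6],[[0,3.9,0.5],[0,0,0],0.6],[[0,3.9,0],[0,0,0],0.6],[[0,3.9,0],[0,0,0],0.6],[[0,3.9,0],[0,0,0],0.6]]'

```text
time_s: 17.35
ee_pos: [0.4144, -0.058, 0.1873]
tool_rot: [0.04, 0.703, -0.043, 0.709]
contact_force: [0.8, 0.2, -0.1]
opening: 0.0451
```

Request:
drive_tool --series '[[[0,3.9,0],[0,0,0],0.6],[[0,3.9,0],[0,0,0],0.6],[[0,3.9,0],[0,0,0],0.6],[[0,3.9,0],[0,0,0],0.6],[[0,3.9,0],[0,0,0],0.6]]'

```text
time_s: 17.77
ee_pos: [0.4118, 0.1463, 0.1882]
tool_rot: [0.041, 0.702, -0.043, 0.71]
contact_force: [1.5, -0.6, -0.0]
opening: 0.0451
```

Request:
drive_tool --series '[[[0,3.9,0],[0,0,0],0.6],[[0,3.9,0],[0,0,0],0.6],[[0,2,0],[0,0,0],0.6],[[0,0,0],[0,0,0],0.6]]'

```text
time_s: 18.1
ee_pos: [0.4095, 0.2553, 0.1882]
tool_rot: [0.039, 0.702, -0.041, 0.71]
contact_force: [0.3, -0.3, -0.1]
opening: 0.045
```

Request:
drive_tool --series '[[[0.8,3,-1],[0,0.012,-0.02],0.6],[[0.5,1.5,-3.5],[0,0,0],0.6],[[0,0.2,-4],[0,0,0],0.6],[[0,0.2,-4],[0,0,0],0.6],[[0,0,0],[0,0,0],0.6]]'

```text
time_s: 18.52
ee_pos: [0.4234, 0.3071, 0.0606]
tool_rot: [0.046, 0.704, -0.047, 0.707]
contact_force: [-1.8, -1.2, -2.2]
opening: 0.0451
```

Request:
drive_tool --series '[[[0,-0.5,-2.5],[0,0.008,0],0.6],[[0,-0.1,-2],[0,0,0],0.6],[[0,0,-1],[0,0,0],0.6],[[0,0,0],[0,0,0],0.6]]'

```text
time_s: 18.85
ee_pos: [0.4249, 0.2995, 0.0076]
tool_rot: [0.046, 0.707, -0.047, 0.704]
contact_force: [0.1, -0.1, 0.2]
opening: 0.0453
```

Request:
drive_tool --series '[[[0,0.1,-1],[0,0,0],0.6],[[0,0,-0.7],[0,0,0],0.6],[[-0.1,0,-0.4],[0,0,0],0.6],[[0,0,-0.2],[0,0,0],0.6],[[0,0,0],[0,0,0],0.6]]'

```text
time_s: 19.27
ee_pos: [0.4269, 0.3017, -0.0118]
tool_rot: [0.048, 0.705, -0.046, 0.706]
contact_force: [-0.5, -0.2, -0.0]
opening: 0.0458
```

Request:
drive_tool --series '[[[0,0,-0.4],[0,0,0],0.6],[[0,0,0],[0,0,0],0.5],[[0,0,0],[0,0,0],0.35],[[0,0,0],[0,0,0],0.22],[[0,0,0],[0,0,0],0.22]]'

```text
time_s: 19.68
ee_pos: [0.4275, 0.3023, -0.0151]
tool_rot: [0.048, 0.704, -0.046, 0.707]
contact_force: [0.6, -0.1, -0.6]
opening: 0.0667
```

Request:
drive_tool --series '[[[0,0,2],[0,0,0],0.22],[[0,0,4],[0,0,0],0.22],[[0,0,4],[0,0,0],0.22],[[0,-1,4],[0,0,0],0.22],[[0.5,-2,4],[0,0,0],0.22]]'

```text
time_s: 20.1
ee_pos: [0.4265, 0.2724, 0.1606]
tool_rot: [0.045, 0.709, -0.047, 0.703]
contact_force: [1.8, 0.5, 0.4]
opening: 0.0667
```

Request:
drive_tool --series '[[[0.5,-3.8,1],[0,0,0],0.22],[[0.5,-3.9,0],[0,0,0],0.22],[[0.5,-3.9,0],[0,0,0],0.22],[[0.5,-3.9,0],[0,0,0],0.22],[[0.5,-3.9,0],[0,0,0],0.22]]'

```text
time_s: 20.52
ee_pos: [0.455, 0.076, 0.1822]
tool_rot: [0.045, 0.702, -0.042, 0.709]
contact_force: [1.2, -0.3, 0.4]
opening: 0.0668
```

Request:
drive_tool --series '[[[0.5,-3.9,0],[0,0,0],0.22],[[0.5,-3.9,0],[0,0,0],0.22],[[0.5,-3.9,0],[0,0,0],0.22],[[0.5,-3.9,0],[0,0,0.06],0.22],[[0.5,-3.9,0],[0,0,0.06],0.22]]'

```text
time_s: 20.93
ee_pos: [0.4791, -0.129, 0.1842]
tool_rot: [0.001, 0.702, 0.001, 0.712]
contact_force: [-0.1, 1.1, -0.3]
opening: 0.0669
```

Request:
drive_tool --series '[[[0,-3.9,0],[0,0,0],0.22],[[0,-3.9,0],[0,0,0],0.22],[[0,-3,0],[0,0,0],0.22],[[0,0,0],[0,0,0],0.22]]'

```text
time_s: 21.27
ee_pos: [0.4782, -0.249, 0.185]
tool_rot: [0.001, 0.701, 0.001, 0.713]
contact_force: [-0.1, 0.2, 0.5]
opening: 0.0666
```

```bash
python3 - <<'E'
from h import *
s=snap('wrist','w11');e=snap('scene','s11');print(s['ee'],s['q'].round(3))
for n in (s,e):
  print('-')
  for r in macs(n,.025,20): print(*r,kp(r[0]))
E
```

```text
[ 0.47818826 -0.24898766  0.18499413] [0.001 0.701 0.001 0.713]
-
[ 0.4936 -0.2564] 489 [272.1 204.7] [ 0.0959 -0.4691]
-
[0.4255 0.2967] 50 [209.3 197.6] [-0.0282  0.0742]
[0.4603 0.1409] 30 [241.8 206.6] [ 0.0223 -0.0772]
[0.4085 0.1388] 62 [233.7 212.6] [-0.029  -0.0846]
[ 0.4945 -0.2575] 81 [326.6 239.3] [ 0.0969 -0.4701]
```

Request:
drive_tool --series '[[[0.8,-0.4,-3],[0,0.017,0],0.22],[[0.4,-0.3,-4],[0,0,0],0.22],[[0,-0.1,-4],[0,0,0],0.22],[[0,0,-4],[0,0,0],0.22],[[0,0,0],[0,0,0],0.22]]'

```text
time_s: 21.78
ee_pos: [0.4923, -0.248, 0.0334]
tool_rot: [-0.002, 0.706, 0.002, 0.709]
contact_force: [-1.2, 1.1, -1.3]
opening: 0.0667
```

```bash
python3 - <<'E'
from h import *
s=snap('wrist','w12');print(s['ee'],s['q'].round(3))
for r in macs(s,.028,100): print(*r)
print(tips(s))
E
```

```text
[ 0.49227114 -0.24798051  0.03335072] [-0.002  0.706  0.002  0.709]
[ 0.497  -0.2555] 2726 [266.6 252.6]
[(np.float64(0.0674), array([ 0.4886, -0.2831,  0.0724])), (np.float64(0.0678), array([ 0.4881, -0.2122,  0.0729]))]
```

Request:
drive_tool --series '[[[-0.3,-0.8,-1.8],[0,0.01,0],0.22],[[0,0,-1.5],[0,0,0],0.22],[[-0.1,0,-0.8],[0,0,0],0.22],[[0,0,0],[0,0,0],0.22]]'

```text
time_s: 22.17
ee_pos: [0.4948, -0.2563, 0.0044]
tool_rot: [-0.006, 0.705, 0.001, 0.709]
contact_force: [0.0, 0.2, -0.5]
opening: 0.0667
```

Request:
drive_tool --series '[[[-0.3,0,-0.9],[0.007,0.007,0],0.22],[[-0.1,0,-0.6],[0,0,0],0.22],[[-0.1,0,-0.4],[0,0,0],0.22],[[0,0,0],[0,0,0],0.22]]'

```text
time_s: 22.5
ee_pos: [0.4923, -0.2569, -0.0103]
tool_rot: [-0.005, 0.706, 0.003, 0.709]
contact_force: [0.6, -0.1, 0.3]
opening: 0.0665
```

Request:
drive_tool --series '[[[0.1,0,-0.5],[0,0,0],0.3],[[0,0,0],[0,0,0],0.4],[[0,0,0],[0,0,0],0.55],[[0,0,0],[0,0,0],0.6],[[0,0,0],[0,0,0],0.6]]'

```text
time_s: 22.92
ee_pos: [0.4939, -0.2573, -0.0145]
tool_rot: [-0.005, 0.705, 0.002, 0.709]
contact_force: [-0.6, -0.1, -0.2]
opening: 0.0451
```

Request:
drive_tool --series '[[[0,0,1.5],[0,0,0],0.6],[[0,0,3.5],[0,0,0],0.6],[[0,0,4],[0,0,0],0.6],[[0,0,4],[0,0,-0.06],0.6],[[0,1.5,4],[0,0,-0.06],0.6]]'

```text
time_s: 23.33
ee_pos: [0.4885, -0.241, 0.1516]
tool_rot: [0.042, 0.709, -0.038, 0.703]
contact_force: [1.2, -0.2, -0.0]
opening: 0.0452
```

Request:
drive_tool --series '[[[0,3,2],[0,0,0],0.6],[[0,3.9,0.5],[0,0,0],0.6],[[0,3.9,0],[0,0,0],0.6],[[0,3.9,0],[0,0,0],0.6],[[0,3.9,0],[0,0,0],0.6]]'

```text
time_s: 23.75
ee_pos: [0.4913, -0.0544, 0.1885]
tool_rot: [0.044, 0.702, -0.045, 0.709]
contact_force: [0.9, -0.4, 0.3]
opening: 0.0453
```

Request:
drive_tool --series '[[[0,3.9,0],[0,0,0],0.6],[[0,3.9,0],[0,0,0],0.6],[[0,3.9,0],[0,0,0],0.6],[[0,3.9,0],[0,0,0],0.6],[[0,3.9,0],[0,0,0],0.6]]'

```text
time_s: 24.17
ee_pos: [0.4892, 0.15, 0.1899]
tool_rot: [0.044, 0.701, -0.045, 0.71]
contact_force: [1.1, -0.1, -0.9]
opening: 0.0453
```

Request:
drive_tool --series '[[[0,3.9,0],[0,0,0],0.6],[[0,3.9,0],[0,0,0],0.6],[[0,2,0],[0,0,0],0.6],[[0,0,0],[0,0,0],0.6]]'

```text
time_s: 24.5
ee_pos: [0.487, 0.2594, 0.1902]
tool_rot: [0.043, 0.701, -0.043, 0.711]
contact_force: [-0.2, -1.1, 0.0]
opening: 0.045
```

Request:
drive_tool --series '[[[-0.3,2.4,-1],[0,0.014,0],0.6],[[-0.3,0.8,-3.5],[0,0,0],0.6],[[-0.2,0.1,-4],[0,0,0],0.6],[[0,0.1,-4],[0,0,0],0.6],[[0,0,0],[0,0,0],0.6]]'

```text
time_s: 24.92
ee_pos: [0.4792, 0.2956, 0.0635]
tool_rot: [0.043, 0.704, -0.041, 0.708]
contact_force: [-1.8, -1.7, -1.4]
opening: 0.0456
```

Request:
drive_tool --series '[[[0.2,0.1,-2.5],[0,0.008,0],0.6],[[0,0,-2],[0,0,0],0.6],[[0,0,-1],[0,0,0],0.6],[[0,0,0],[0,0,0],0.6]]'

```text
time_s: 25.25
ee_pos: [0.4832, 0.2954, 0.011]
tool_rot: [0.043, 0.707, -0.042, 0.705]
contact_force: [-0.4, -0.6, -0.4]
opening: 0.0453
```

Request:
drive_tool --series '[[[0,0,-1.1],[0,0,0],0.6],[[-0.1,0,-0.8],[0,0,0],0.6],[[-0.1,0,-0.5],[0,0,0],0.6],[[0,0,-0.2],[0,0,0],0.6],[[0,0,0],[0,0,0],0.6]]'

```text
time_s: 25.67
ee_pos: [0.4842, 0.2959, -0.0116]
tool_rot: [0.045, 0.704, -0.041, 0.707]
contact_force: [-0.1, 0.8, -0.1]
opening: 0.0451
```

Request:
drive_tool --series '[[[0,0,-0.4],[0,0,0],0.6],[[0,0,0],[0,0,0],0.5],[[0,0,0],[0,0,0],0.35],[[0,0,0],[0,0,0],0.22],[[0,0,0],[0,0,0],0.22]]'

```text
time_s: 26.08
ee_pos: [0.4849, 0.2965, -0.0147]
tool_rot: [0.045, 0.704, -0.04, 0.708]
contact_force: [0.1, 0.8, 0.2]
opening: 0.0662
```

Request:
drive_tool --series '[[[0,0,2],[0,0,0],0.22],[[0,0,4],[0,0,0],0.22],[[0,0,4],[0,0,0],0.22],[[-0.5,-1,4],[0,0,0],0.22],[[-2,-2,4],[0,0,0],0.22]]'

```text
time_s: 26.5
ee_pos: [0.4598, 0.2685, 0.1577]
tool_rot: [0.042, 0.707, -0.042, 0.704]
contact_force: [0.7, -0.0, 0.7]
opening: 0.0666
```

Request:
drive_tool --series '[[[-2.5,-3,2.5],[0,0,0],0.5],[[-2.5,-3,2],[0,0,0],0.7],[[-2,-2,1],[0,0,0],1],[[0,-1,0],[0,0,0],1],[[0,0,0],[0,0,0],1]]'

```text
time_s: 26.92
ee_pos: [0.3917, 0.1803, 0.2187]
tool_rot: [0.044, 0.703, -0.04, 0.709]
contact_force: [0.3, 0.5, 0.2]
opening: 0.0058
```

```bash
python3 - <<'E'
from h import *
s=snap('wrist','w13');print(s['ee'],s['q'].round(3))
for r in macs(s,.023,100): print(*r,kp(r[0]))
E
```

```text
[0.39174588 0.18029379 0.21868648] [ 0.044  0.703 -0.04   0.709]
[0.4011 0.1259] 383 [235.3 198.6] [-0.0351 -0.0982]
[0.4298 0.3029] 937 [377.6 204.4] [-0.0246  0.0808]
[0.4861 0.2969] 871 [374.1 246. ] [0.0321 0.0806]
[0.4623 0.1374] 349 [251.5 242.9] [ 0.0246 -0.0805]
```

View pics/w13.png

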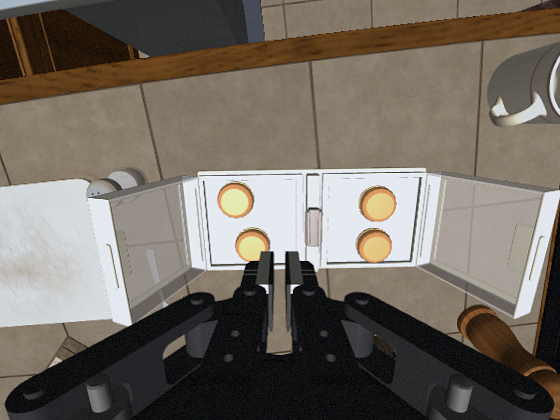

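All four lie in the compartments, at (236,200), (252,245), (378,204) and (375,246). The one at (236,200) has been shifted toward the near wall, so I'll measure it.

```bash
python3 - <<'E'
from h import *
s=load('w13');im=s['image'].astype(int)
# non-white/saturated pixels -> full disc; world z from depth
h=cv2.cvtColor(s['image'],cv2.COLOR_RGB2HSV);m=cv2.inRange(h,(5,50,60),(35,255,255));m[:, :195]=0;m[:,430:]=0;m[:165]=0;m[270:]=0
n,l,st,c=cv2.connectedComponentsWithStats(m)
for i in range(1,n):
    if st[i,4]<300: continue
    v,u=np.where(l==i);P=np.array([at_d(s,a,b) for a,b in zip(u,v)]);T=P[P[:,2]>.03]
    (cx,cy),r=cv2.minEnclosingCircle(np.argwhere(l==i)[:,::-1].astype(np.float32))
    r2=cv2.minEnclosingCircle(T[:,:2].astype(np.float32))
    print(c[i].round(1),st[i],'topz',np.median(T[:,2]).round(4),np.percentile(T[:,2],[5,95]).round(4),'mean k',kp(T[:,:2].mean(0)),'circ k',kp(r2[0]),round(r2[1],4))
for p in [(201,172),(425,169),(204,268),(422,266)]: print('rim',kp(at_z(s,*p,.016)))
E
```

```text
[294.6 166.7] [195 165 235  11 810] topz 0.3843 [0.3843 0.3843] mean k [-0.121  -0.0448] circ k [-0.121  -0.0448] 0.0001
[235.3 199.4] [ 218  182   36   36 1033] topz 0.0334 [0.0306 0.0349] mean k [-0.0345 -0.0974] circ k [-0.034  -0.0981] 0.0215
[377.  203.4] [ 359  186   37   36 1056] topz 0.0334 [0.0307 0.035 ] mean k [-0.0272  0.0776] circ k [-0.0668  0.0256] 0.089
[251.6 243.9] [235 228  35  34 893] topz 0.0335 [0.0308 0.0348] mean k [ 0.0247 -0.0795] circ k [-0.0373 -0.0657] 0.0864
[373.5 245. ] [356 228  36  35 976] topz 0.0335 [0.0307 0.0349] mean k [0.0292 0.0779] circ k [-0.0381  0.0251] 0.1085
rim [-0.0681 -0.1399]
rim [-0.0675  0.1395]
rim [ 0.0632 -0.1477]
rim [0.0663 0.1522]
```

B is at keeper (-.034,-.098), inside the rim and flat, with its top at the same height as the others, so I'll leave it. Next is the right cover: move outside its outer face with the jaws shut.

Request:
drive_tool --series '[[[1,-3.9,0],[0,0.014,0],1],[[1,-3.9,0],[0,0,0],1],[[1,-3.9,0],[0,0,0],1],[[1,-3.9,0],[0,0,0],1],[[0.3,-3.9,0],[0,0,0],1]]'

```text
time_s: 27.38
ee_pos: [0.4387, -0.0123, 0.2163]
tool_rot: [0.04, 0.709, -0.034, 0.704]
contact_force: [1.1, 1.4, -0.5]
opening: 0.0
```

Request:
drive_tool --series '[[[0,-3.2,0],[0,0,0],1],[[0,0,-3],[0,0,0],1],[[0,0,-4],[0,0,0],1],[[0,0,-3.5],[0,0,0],1],[[0,0,0],[0,0,0],1]]'

```text
time_s: 27.8
ee_pos: [0.4449, -0.0525, 0.1055]
tool_rot: [0.043, 0.707, -0.037, 0.705]
contact_force: [-1.9, 0.5, 0.1]
opening: -0.0004
```

```bash
python3 - <<'E'
from h import *
s=snap('wrist','w14');print(s['ee'],s['q'].round(3),kp(s['ee']))
d=snap('side','d14')
c=cv2.resize(d['image'][160:260,150:300,::-1],(450,300),interpolation=cv2.INTER_CUBIC)
w=cv2.resize(s['image'][:,:,::-1],(350,262))
cv2.imwrite('pics/m14.png',np.hstack([cv2.copyMakeBorder(w,0,38,0,0,0),c]))
E
```

```text
[ 0.44491697 -0.05245603  0.10554172] [ 0.043  0.707 -0.037  0.705] [ 0.0267 -0.2712]
```

View pics/m14.png

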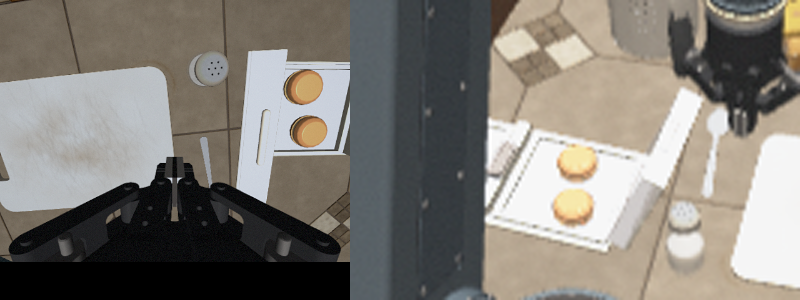

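Request:
drive_tool --series '[[[-1,0.5,-1],[0,0,0],1],[[-0.5,0.5,-0.8],[0,0,0],1],[[0,1,0],[0,0,0],1],[[0,1,0],[0,0,0],1]]'

```text
time_s: 28.23
ee_pos: [0.4374, -0.0217, 0.0977]
tool_rot: [0.041, 0.702, -0.038, 0.71]
contact_force: [0.1, -0.3, -0.5]
opening: -0.0002
```

Request:
drive_tool --series '[[[-0.3,0.5,-1],[0,0.012,0],1],[[0,1,-0.3],[0,0,0],1],[[0,1,0],[0,0,0],1],[[0,1,0],[0,0,0],1],[[0,1,0],[0,0,0],1]]'

```text
time_s: 28.65
ee_pos: [0.4374, 0.0287, 0.0869]
tool_rot: [0.04, 0.705, -0.037, 0.707]
contact_force: [-0.7, -0.5, 0.5]
opening: 0.0001
```

Request:
drive_tool --series '[[[0.1,1.2,0],[0,0,0],1],[[0.1,1.2,0],[0,0,0],1],[[0.1,1.2,0],[0,0,0],1],[[0.1,1.2,0],[0,0,0],1],[[0.1,1.2,0],[0,0,0],1]]'

```text
time_s: 29.07
ee_pos: [0.4434, 0.0952, 0.0881]
tool_rot: [0.039, 0.704, -0.037, 0.708]
contact_force: [0.9, 0.1, -0.3]
opening: 0.0
```

```bash
python3 - <<'E'
from h import *
s=snap('wrist','w15');print(s['ee'],kp(s['ee']))
d=snap('side','d15')
# cover points: bright, keeper y<-0.02, z>.05
for n in (s,d):
    g=n['image'].min(2);P=np.array([at_d(n,u,v) for v in range(0,420,2) for u in range(0,560,2) if g[v,u]>170 and n['z_map'][v,u]>0])
    K=np.array([np.r_[kp(p),p[2]] for p in P]);m=(K[:,2]>.05)&(K[:,2]<.17)&(abs(K[:,0])<.075)&(K[:,1]<0)&(K[:,1]>-.26)
    print(m.sum(), K[m][np.argsort(K[m][:,2])[::max(1,m.sum()//8)]].round(3).tolist())
E
```

```text
[0.44344188 0.09515936 0.08807601] [ 0.0102 -0.1245]
5128 [[0.038, -0.154, 0.05], [-0.033, -0.139, 0.074], [-0.007, -0.127, 0.095], [-0.02, -0.115, 0.114], [-0.025, -0.079, 0.128], [-0.014, -0.104, 0.132], [-0.014, -0.084, 0.135], [-0.025, -0.094, 0.138]]
247 [[0.052, -0.156, 0.051], [0.014, -0.148, 0.059], [-0.032, -0.145, 0.069], [-0.064, -0.242, 0.081], [-0.052, -0.134, 0.088], [0.003, -0.121, 0.101], [-0.007, -0.112, 0.118], [-0.002, -0.105, 0.129], [-0.003, -0.092, 0.135]]
```

Request:
drive_tool --series '[[[0,0.5,1],[0,0,0],1],[[0,0,2],[0,0,0],1],[[0,2,0],[0,0,0],1],[[0,3,0],[0,0,0],1],[[0,3,0],[0,0,0],1]]'

```text
time_s: 29.58
ee_pos: [0.4434, 0.1801, 0.12]
tool_rot: [0.039, 0.704, -0.037, 0.708]
contact_force: [0.2, 0.4, -0.7]
opening: 0.0
```

```bash
python3 - <<'E'
from h import *
s=snap('wrist','w16');print(s['ee'],s['q'].round(3),kp(s['ee']))
cv2.imwrite('pics/w16s.png',cv2.resize(s['image'][:,:,::-1],(420,315)))
for p in [(-.03,-.05),(.0,-.1),(-.03,-.1),(-.05,-.06)]:
    pass
g=s['image'].min(2);P=np.array([at_d(s,u,v) for v in range(0,300,2) for u in range(0,560,2) if s['z_map'][v,u]>0])
K=np.array([np.r_[kp(p),p[2]] for p in P])
for y in (-.13,-.1,-.06,-.04,-.03): 
    m=(abs(K[:,0]+.03)<.03)&(abs(K[:,1]-y)<.008);print(y,m.sum(),np.percentile(K[m,2],[5,50,95]).round(4) if m.any() else '')
E
```

```text
[0.44344934 0.18012632 0.11996593] [ 0.039  0.704 -0.037  0.708] [ 0.0015 -0.0399]
-0.13 331 [0.0415 0.0427 0.044 ]
-0.1 357 [0.0433 0.0446 0.0458]
-0.06 415 [0.046  0.0474 0.1919]
-0.04 801 [0.0477 0.153  0.1903]
-0.03 665 [0.0483 0.0502 0.1907]
```

View pics/w16s.png

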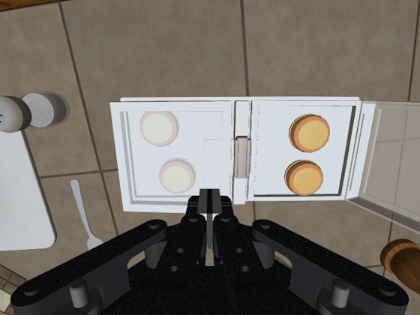

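The right cover now rests on its clip, sloping from z≈.043 to .050. I'll press it down slowly.

Request:
drive_tool --series '[[[0,0.7,-3],[0,0.008,0],1],[[0,0,-3],[0,0,0],1],[[0,0,-1.5],[0,0,0],1],[[0,0,0],[0,0,0],1]]'

```text
time_s: 29.97
ee_pos: [0.4449, 0.1944, 0.0445]
tool_rot: [0.038, 0.705, -0.034, 0.707]
contact_force: [-0.3, 0.4, 0.2]
opening: 0.0001
```

Request:
drive_tool --series '[[[-0.1,-0.5,-0.6],[0,0,0],1],[[0,0,-0.5],[0,0,0],1],[[0,0,-0.3],[0,0,0],1],[[0,0,0],[0,0,0],1]]'

```text
time_s: 30.3
ee_pos: [0.4446, 0.1883, 0.0311]
tool_rot: [0.038, 0.705, -0.034, 0.708]
contact_force: [-0.6, 0.1, -0.0]
opening: -0.0001
```

Request:
drive_tool --series '[[[0,0,-0.2],[0,0,0],1],[[0,0,-0.2],[0,0,0],1],[[0,0,0],[0,0,0],1]]'

```text
time_s: 30.55
ee_pos: [0.4457, 0.1883, 0.0283]
tool_rot: [0.038, 0.704, -0.034, 0.708]
contact_force: [-0.2, -0.3, -0.1]
opening: 0.0002
```

Request:
drive_tool --series '[[[0,0,-0.2],[0,0,0],1],[[0,0,-0.2],[0,0,0],1],[[0,0,0],[0,0,0],1]]'

```text
time_s: 30.8
ee_pos: [0.4463, 0.1886, 0.025]
tool_rot: [0.039, 0.703, -0.033, 0.709]
contact_force: [-0.5, -0.7, 1.4]
opening: -0.0
```

Request:
drive_tool --series '[[[0,0,-0.2],[0,0,0],1],[[0,0,0],[0,0,0],1]]'

```text
time_s: 30.97
ee_pos: [0.4464, 0.1891, 0.0235]
tool_rot: [0.039, 0.703, -0.033, 0.709]
contact_force: [-0.2, -0.2, -0.2]
opening: 0.0002
```

Request:
drive_tool --series '[[[0,0,-0.2],[0,0,0],1],[[0,0,0],[0,0,0],1]]'

```text
time_s: 31.13
ee_pos: [0.4466, 0.1895, 0.0217]
tool_rot: [0.039, 0.703, -0.033, 0.709]
contact_force: [-0.8, -0.5, 0.2]
opening: 0.0001
```

Request:
drive_tool --series '[[[0,0,-0.2],[0,0,0],1],[[0,0,0],[0,0,0],1]]'

```text
time_s: 31.3
ee_pos: [0.4467, 0.1896, 0.0195]
tool_rot: [0.039, 0.703, -0.033, 0.709]
contact_force: [0.5, -0.0, -0.1]
opening: -0.0
```

Request:
drive_tool --series '[[[0,0,-0.2],[0,0,0],1],[[0,0,0],[0,0,0],1]]'

```text
time_s: 31.47
ee_pos: [0.4471, 0.1896, 0.0178]
tool_rot: [0.039, 0.703, -0.033, 0.71]
contact_force: [-3.2, -0.6, 11.5]
opening: 0.0002
```

Request:
drive_tool --series '[[[0,0,-0.15],[0,0,0],1],[[0,0,0],[0,0,0],1]]'

```text
time_s: 31.63
ee_pos: [0.4471, 0.1897, 0.0177]
tool_rot: [0.039, 0.703, -0.033, 0.71]
contact_force: [-5.1, -1.4, 13.1]
opening: -0.0002
```

Request:
drive_tool --series '[[[0,0,-0.2],[0,0,0],1],[[0,0,-0.2],[0,0,0],1]]'

```text
time_s: 31.8
ee_pos: [0.4475, 0.1898, 0.0165]
tool_rot: [0.039, 0.703, -0.033, 0.71]
contact_force: [-14.2, -3.3, 46.0]
opening: -0.0002
```

Request:
drive_tool --series '[[[0,0,-0.2],[0,0,0],1],[[0,0,-0.2],[0,0,0],1]]'

```text
time_s: 31.97
ee_pos: [0.4475, 0.1898, 0.0165]
tool_rot: [0.039, 0.703, -0.033, 0.71]
contact_force: [-13.9, -4.5, 44.5]
opening: -0.0001
```

Force reached 46 N, so I'm backing off at once and looking.

Request:
drive_tool --series '[[[0,0,0.5],[0,0,0],1],[[0,0,2],[0,0.012,0],1],[[0,0,3],[0,0,0],1],[[0,0,3],[0,0,0],1],[[0,0,0],[0,0,0],1]]'

```text
time_s: 32.38
ee_pos: [0.4461, 0.189, 0.1044]
tool_rot: [0.038, 0.708, -0.034, 0.704]
contact_force: [1.1, -0.2, 1.0]
opening: -0.0003
```

```bash
cat >> h.py <<'E'
def prof(s,sg):
    P=np.array([at_d(s,u,v) for v in range(0,300,2) for u in range(0,560,2) if s['z_map'][v,u]>0])
    K=np.array([np.r_[kp(p),p[2]] for p in P])
    for y in (-.13,-.1,-.06,-.04,-.03):
        m=(abs(K[:,0]+.03)<.03)&(abs(K[:,1]-y*sg)<.008)&(K[:,2]<.07);print(y*sg,m.sum(),np.percentile(K[m,2],[5,50,95]).round(4) if m.any() else '')
E
python3 - <<'E'
from h import *
s=snap('wrist','w17');print(s['ee'],s['q'].round(3),kp(s['ee']))
prof(s,1);prof(load('w16'),1)
E
```

```text
[0.44606559 0.18896286 0.10444883] [ 0.038  0.708 -0.034  0.704] [ 0.0032 -0.0309]
-0.13 385 [0.0407 0.0419 0.043 ]
-0.1 388 [0.0407 0.0418 0.0429]
-0.06 392 [0.0407 0.0418 0.0429]
-0.04 392 [0.0409 0.0419 0.043 ]
-0.03 382 [0.0408 0.0419 0.0431]
-0.13 331 [0.0415 0.0427 0.044 ]
-0.1 357 [0.0433 0.0446 0.0458]
-0.06 357 [0.0459 0.0472 0.0484]
-0.04 371 [0.0474 0.0486 0.0499]
-0.03 369 [0.0481 0.0493 0.0505]
```

The right cover is snapped flat, with its top at .042 along its whole length. I'll do the left cover the same way, but stop pressing at ee z≈.018.

Request:
drive_tool --series '[[[0,0,3.5],[0,0,0],1],[[0,1,3.5],[0,0,0],1],[[0.5,3.5,1],[0,0,0],1],[[0.5,3.9,0],[0,0,0],1],[[0.5,3.9,0],[0,0,0],1]]'

```text
time_s: 32.85
ee_pos: [0.4579, 0.3094, 0.181]
tool_rot: [0.039, 0.711, -0.038, 0.701]
contact_force: [0.8, -0.1, 0.4]
opening: -0.0001
```

Request:
drive_tool --series '[[[0.5,3.9,0],[0,0,0],1],[[0.5,3.9,0],[0,0,0],1],[[0.5,3.9,0],[0,0,0],1],[[0.5,3.9,0],[0,0,0],1],[[0,0,0],[0,0,0],1]]'

```text
time_s: 33.27
ee_pos: [0.4761, 0.4773, 0.1723]
tool_rot: [0.037, 0.713, -0.038, 0.699]
contact_force: [0.3, 0.2, 0.4]
opening: 0.0003
```

```bash
python3 - <<'E'
from h import *
s=snap('wrist','w18');print(s['ee'],s['q'].round(3),kp(s['ee']))
cv2.imwrite('pics/w18s.png',cv2.resize(s['image'][:,:,::-1],(420,315)))
E
```

```text
[0.4760864  0.47728765 0.17227206] [ 0.037  0.713 -0.038  0.699] [0.0037 0.259 ]
```

View pics/w18s.png

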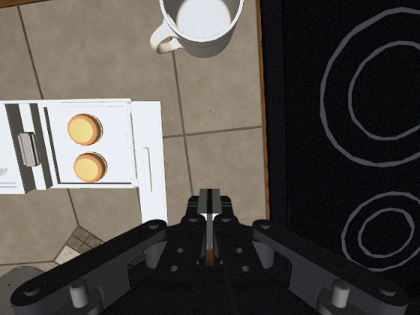

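Request:
drive_tool --series '[[[0,1,-3],[0,-0.018,0],1],[[0,0.3,-3],[0,0,0],1],[[0,0,-2],[0,0,0],1],[[0,0,0],[0,0,0],1]]'

```text
time_s: 33.65
ee_pos: [0.4751, 0.4851, 0.0845]
tool_rot: [0.036, 0.707, -0.04, 0.705]
contact_force: [-0.4, 0.3, -0.1]
opening: -0.0
```

Request:
drive_tool --series '[[[-0.1,-1,0],[0,0,0],1],[[-0.1,-1,0],[0,0,0],1],[[-0.1,-1,0],[0,0,0],1],[[-0.1,-1,0],[0,0,0],1],[[-0.1,-1,0],[0,0,0],1]]'

```text
time_s: 34.07
ee_pos: [0.4699, 0.4294, 0.0842]
tool_rot: [0.035, 0.708, -0.041, 0.704]
contact_force: [0.9, 0.2, 0.3]
opening: -0.0001
```

Request:
drive_tool --series '[[[-0.1,-1.2,0],[0,0,0],1],[[-0.1,-1.2,0],[0,0,0],1],[[-0.1,-1.2,0],[0,0,0],1],[[-0.1,-1.2,0],[0,0,0],1],[[-0.1,-1.2,0],[0,0,0],1]]'

```text
time_s: 34.48
ee_pos: [0.466, 0.3631, 0.0888]
tool_rot: [0.037, 0.706, -0.041, 0.706]
contact_force: [0.3, 0.0, 0.1]
opening: -0.0
```

Request:
drive_tool --series '[[[-0.1,-1.2,0],[0,0,0],1],[[-0.1,-1.2,0],[0,0,0],1],[[-0.1,-1.2,0],[0,0,0],1],[[0,0,0],[0,0,0],1]]'

```text
time_s: 34.82
ee_pos: [0.4631, 0.3208, 0.0909]
tool_rot: [0.039, 0.705, -0.042, 0.706]
contact_force: [-0.5, -0.2, 0.3]
opening: -0.0002
```

Request:
drive_tool --series '[[[0,0,1.5],[0,0,0],1],[[-0.2,-1,1.5],[0,0,0],1],[[-0.4,-2,0],[0,0,0],1],[[-0.4,-2.2,0],[0,0,0],1],[[0,0,0],[0,0,0],1]]'

```text
time_s: 35.23
ee_pos: [0.4531, 0.2667, 0.1228]
tool_rot: [0.039, 0.705, -0.041, 0.707]
contact_force: [0.3, -0.0, -0.6]
opening: 0.0
```

```bash
python3 - <<'E'
from h import *
s=snap('wrist','w19');print(s['ee'],s['q'].round(3),kp(s['ee']));prof(s,-1)
E
```

```text
[0.45305413 0.26666581 0.12275364] [ 0.039  0.705 -0.041  0.707] [0.0023 0.0471]
0.13 332 [0.0415 0.0426 0.0438]
0.1 352 [0.0432 0.0445 0.0457]
0.06 340 [0.046  0.047  0.0482]
0.04 351 [0.0473 0.0484 0.0497]
0.03 359 [0.0479 0.0491 0.0503]
```

Resting on its clip. Moving over the press point and descending.

Request:
drive_tool --series '[[[-0.2,-1.4,-3],[0,0,0],1],[[-0.1,-0.2,-3],[0,0,0],1],[[-0.1,0,-1.5],[0,0,0],1],[[0,0,0],[0,0,0],1]]'

```text
time_s: 35.62
ee_pos: [0.4521, 0.2544, 0.0474]
tool_rot: [0.041, 0.703, -0.04, 0.709]
contact_force: [-0.8, -0.3, -0.4]
opening: -0.0001
```

Request:
drive_tool --series '[[[-0.3,-0.3,-0.8],[0,0.01,0],1],[[0,0,-0.6],[0,0,0],1],[[0,0,-0.3],[0,0,0],1],[[0,0,0],[0,0,0],1]]'

```text
time_s: 35.95
ee_pos: [0.4502, 0.2533, 0.0303]
tool_rot: [0.041, 0.706, -0.039, 0.706]
contact_force: [-0.0, -0.9, -0.5]
opening: 0.0003
```

Request:
drive_tool --series '[[[0,0,-0.2],[0,0,0],1],[[0,0,-0.1],[0,0,0],1],[[0,0,0],[0,0,0],1]]'

```text
time_s: 36.2
ee_pos: [0.4512, 0.254, 0.0284]
tool_rot: [0.041, 0.705, -0.039, 0.707]
contact_force: [-0.9, -1.0, -0.1]
opening: -0.0004
```

Request:
drive_tool --series '[[[0,0,-0.2],[0,0,0],1],[[0,0,-0.2],[0,0,0],1],[[0,0,0],[0,0,0],1]]'

```text
time_s: 36.45
ee_pos: [0.4518, 0.2543, 0.0252]
tool_rot: [0.041, 0.705, -0.039, 0.707]
contact_force: [-1.0, -0.8, 3.2]
opening: 0.0
```

Request:
drive_tool --series '[[[0,0,-0.2],[0,0,0],1],[[0,0,0],[0,0,0],1]]'

```text
time_s: 36.62
ee_pos: [0.4517, 0.254, 0.0239]
tool_rot: [0.041, 0.705, -0.039, 0.707]
contact_force: [-0.0, 0.7, -0.2]
opening: -0.0002
```

Request:
drive_tool --series '[[[0,0,-0.2],[0,0,0],1],[[0,0,0],[0,0,0],1]]'

```text
time_s: 36.78
ee_pos: [0.4519, 0.2538, 0.0223]
tool_rot: [0.041, 0.704, -0.039, 0.707]
contact_force: [-0.4, 1.1, 0.4]
opening: 0.0002
```

Request:
drive_tool --series '[[[0,0,-0.2],[0,0,0],1],[[0,0,0],[0,0,0],1]]'

```text
time_s: 36.95
ee_pos: [0.452, 0.2537, 0.0202]
tool_rot: [0.041, 0.704, -0.039, 0.708]
contact_force: [0.1, 0.1, -0.2]
opening: -0.0002
```

Request:
drive_tool --series '[[[0,0,-0.15],[0,0,0],1],[[0,0,0],[0,0,0],1]]'

```text
time_s: 37.12
ee_pos: [0.452, 0.2538, 0.0183]
tool_rot: [0.041, 0.704, -0.039, 0.708]
contact_force: [-0.6, 0.5, -0.7]
opening: -0.0002
```

Request:
drive_tool --series '[[[0,0,-0.1],[0,0,0],1]]'

```text
time_s: 37.2
ee_pos: [0.4522, 0.2538, 0.0175]
tool_rot: [0.041, 0.704, -0.039, 0.708]
contact_force: [-3.1, -4.6, 20.5]
opening: -0.0
```

Request:
drive_tool --series '[[[0,0,1],[0,0,0],1],[[0,0,3],[0,0,0],1],[[0,-1,4],[0,0.008,0],1],[[-2,-1,4],[0,0,0],1],[[-2,-1,3],[0,0,0],1]]'

```text
time_s: 37.62
ee_pos: [0.4116, 0.2236, 0.1642]
tool_rot: [0.039, 0.71, -0.04, 0.702]
contact_force: [0.1, 0.1, 1.4]
opening: -0.0003
```

Request:
drive_tool --series '[[[-1,-1,2],[0,0,0],1],[[0,0,0],[0,0,0],1],[[0,0,0],[0,0,0],1],[[0,0,0],[0,0,0],1],[[0,0,0],[0,0,0],1]]'

```text
time_s: 38.03
ee_pos: [0.4011, 0.2134, 0.1916]
tool_rot: [0.041, 0.707, -0.038, 0.705]
contact_force: [-0.9, -0.1, 0.1]
opening: 0.0001
```

```bash
python3 - <<'E'
from h import *
s=snap('wrist','w20');print(s['ee'],s['q'].round(3),kp(s['ee']));prof(s,-1);prof(s,1)
cv2.imwrite('pics/w20s.png',s['image'][:,:,::-1])
E
```

```text
[0.40108678 0.21342916 0.19160243] [ 0.041  0.707 -0.038  0.705] [-0.044  -0.0111]
0.13 186 [0.0407 0.0419 0.0431]
0.1 183 [0.0406 0.0418 0.0427]
0.06 186 [0.0407 0.0417 0.043 ]
0.04 190 [0.0407 0.0419 0.0431]
0.03 183 [0.0409 0.042  0.043 ]
-0.13 187 [0.0407 0.0419 0.0429]
-0.1 187 [0.0407 0.0419 0.043 ]
-0.06 194 [0.0408 0.0418 0.0429]
-0.04 194 [0.0408 0.0419 0.0429]
-0.03 200 [0.0409 0.0419 0.0431]
```

View pics/w20s.png

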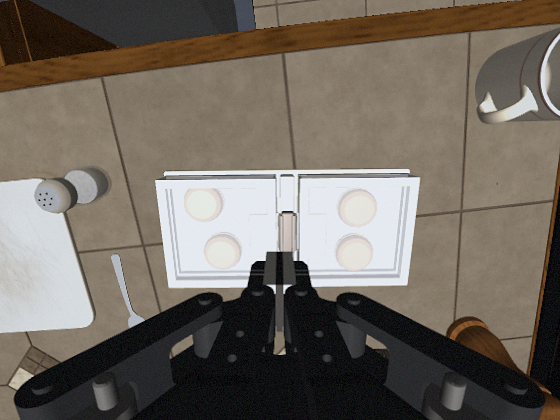

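Both covers are flat at 42 mm, from (157,180) to (420,180) and down to row 285. All four macarons show inside at (202,204), (222,250), (357,208) and (354,253), and the bystanders are in place. Handing in.

```bash
python3 -c "
from rig import env
print(env.get_obs()['time_s'],env.hand_in())"
```

```text
the job is handed in; nothing more can be done
38.0833 None
```

I packed all four macarons, two per compartment, closed and snapped both covers, and handed the job in at 38 s of robot time.

**Last checks**
- **Covers:** both tops measured flat at 42 mm from hinge to free edge. Before pressing they sloped from about 43 to 49 mm.
- **Macarons:** before the covers closed, all four had tops at the same height and lay in bounds. Afterwards all four showed inside through the covers.
- **Bystanders:** the salt, spoon, mug and mill looked unmoved in the last wrist view. I did not check the honey, spice or lemon at the end, but the arm went nowhere near them.
- **Clearance:** the gripper was in free air when I handed in.

**What went wrong or disagreed**
- **Fingertip offset:** the fingertips sat about 40 mm higher along the tool than the interface text says. My first grasp closed above the macaron and touched nothing. I then set heights from the depth images.
- **Shifted macaron:** macaron B moved about 2 cm after I placed it. It stayed flat and in bounds at about (-34, -98) mm in the keeper frame, with its edge only 1–2 mm from the wall, so I left it.
- **Right cover pressed too hard:** by then it had probably already snapped, and the wrist sensor read about 46 N vertically, 48 N in total. That is well over the 20 N the cover takes and close to the 50 N limit, so I backed off. The left cover peaked at about 21 N in the readings.

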